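Stand the domed lens lap on the measuring slide and bring it to the gauge pointer

ROBOT

A 6-joint arm with a two-finger parallel gripper is mounted at the origin on a cart in front of the work surface, level with it; the furniture and walls round the work are solid. World frame = base frame: x ahead of the robot, y to its left, z up, the work surface at z = 0. Lengths are in m, angles in rad, forces in N, time in s.
With the tool pointing down it reaches from about 0.4 to 0.825 m from the base axis. Payload 7 kg.
Tool frame: the origin (TCP) lies midway between the tips of the shut fingers; the grasp point (between the pads) lies 19 mm behind it (arm.hold_point_z is the distance from the TCP to the grasp point, in m); z points along the fingers, x is the direction in which the jaws open and shut, and the axes are right-handed (so a half turn about z gives the same grasp; the last joint's range is limited). The gripper opens to 88 mm and grips with 3 to 60 N. Pads are 19 mm wide; open, the fingers measure 130 mm over their backs; the gripper's body (78 mm by 193 mm) begins 47 mm behind the grasp point.
Start: joints at [-0.972, 0.359, 0.012, 0, -1.224, -0.288], TCP at [0.206, -0.643, 0.227] pointing down, gripper open.
Joint ranges: [-3.07, 3.07], [-1.43, 2.12], [-1.02, 1.25], [-3.03, 1.67], [-3.05, -0], [-3.03, 3.03]. Speed limits (rad/s): [2.39, 2.39, 3.01, 3.14, 3.14, 3.14].

INTERFACE

Orientations are given as [roll, pitch, yaw] about the fixed x, y, z axes, in that order (R = Rz(yaw) Ry(pitch) Rx(roll)).
In Python, from station import readout, viewer, job, arm gives the robot as it stands.
- The arm moves only by the tool apply_moves, never from a script. Its argument "deltas" is text: rows parted by semicolons, each of 4 numbers parted by spaces: the shift along the tool's x, y, z in cm, then the turn about the tool's z in rad. A call has 1 to 10 rows; each row shifts and turns the commanded pose from where the row before left it, along the tool's axes as they then stand; what a row does not reach is not made up. A row lasts 1/8 s, in which the tool goes at most 62.5 mm and 10.7 degrees, less where a joint would pass 70% of its speed; a pose out of reach is approached as far as the arm can. A call is refused whole if a number of a shift passes 6.25 or a number of a turn 0.188, either way. A call with a gripper value outside its range is refused whole. "gripper" is the closure, from -1 (fully open) to 1 (shut), so that 0 is half open, set as the call begins (left out, the last holds). The fingers move at their own pace and stop on an object; "squeeze" is the grip in N (left out, the last holds). Time passes only in rows, so rows that do not move let the fingers close. It gives the time, the measured TCP pose, the force and the opening at its end, in the units of the state.
- readout.get_state(): the state, without advancing time (a new reading comes with each control period).
- viewer.grab_frame(name): name is "side" or "top"; returns a dict with "image" (420x560x3 uint8, red, green, blue), "camera_matrix" (3x3 intrinsics, pixels), "cam_to_world" (4x4, takes a point from camera to world coordinates). Camera axes: x right, y up, looking along -z (the intrinsics and any distortion apply to the point x, -y, -z); pixel columns grow to the right and rows downward; lengths in m; the calibration is good to about 2 mm. A picture is of the moment at which its call begins. There is no depth.
- job.job_done(): hands the job in, once; it reports no verdict.
Trained networks look in the newest picture that a camera, given by its name, has taken for a name from the list of things; names that differ only in an ending like _2 or _b are one class to them, and where a whole thing is asked for, a point or a joint stands for the part that bears it (a point fixed in the world has none). Each returns a list of dicts, best first, with "conf" (0 to 1); they miss things now and then, are a little off and sometimes report something else, mostly with a low value. They report only what shows in the picture. A call takes as long as a camera call.
- viewer.silhouettes(camera, query): "region" (420x560 bool, what is visible of it) and "extent" ([left, top, width, height] in pixels, round what is visible of it).
The state is a dict: "t": time; "q": joint angles; "qd": joint speeds; "joint_efforts": joint torques, N m; "eef_pos": TCP position; "ee_rot": TCP orientation; "force": force on the tool from outside, world axes, zero at the start; "moment": the same for the moment, N m; "width": finger opening in m.
Only numpy, scipy, OpenCV 4.12 (cv2) and the standard library are available. Lean on these libraries where they do the work, as an engineer would, in place of code of your own. Each camera call takes 0.05 s, during which the arm holds its last target.

TASK

Take the dome-headed lens lap out of the sloping rest and stand it upright on its small foot, head up, on the round pad of the measuring slide; set it down without dropping it, let go, and make sure that it stands still. Only then slide the carriage along gently (the black grip is there for it) with the lap riding on it, not touching the lap again, until the centre of the pad is exactly opposite the gauge post's pointer. Let go with the lap still standing on the pad, and leave the flat-headed lap in the rest.

Things in the scene. Friction and masses are not known exactly. Their poses are not given: they have to be found in the camera images.
- dome_lap_mid (a point): Lap to move: plain steel mushroom, 89 mm high, 0.18-0.30 kg, tips if leaned 9 deg. Along its axis z (foot to head): foot 20 mm wide, stem 14 mm wide, head from 62 mm: 34 mm wide, straight sides to 80 mm, dome to 89 mm. This point: on the axis 42 mm from the foot (head's middle is 29 mm farther). Starts leaning 35 deg from vertical, head up, to the rest's -x; lift it straight up (not along its axis).
- flat_lap_mid (a point): The other lap, to be left in the rest: same steel, foot and stem, but a flat disc head 48 mm in diameter and 10 mm thick; 72 mm high in all. This point lies on its axis 42 mm from the foot's underside.
- rest: Fixed rest: wooden board 125 x 185 x 8 mm with two sloping aluminium cradles at y = -55 and +55 mm, a lap in each (which is where varies). Origin: centre of the underside, on the bench; z up, laps lean to its -x (robot's side). A cradle holds foot and stem from beneath and both sides (25 mm wide at the stem, 34 mm at the foot) up to 56 mm from the foot; the head is free.
- slide: Fixed measuring slide: grey bed 74 mm (x) by 370 mm (y), 26 mm high at its ends, lying across in front of the robot. Origin: centre of its underside, on the bench; y runs along the track, z up.
- carriage (a joint): Position of the carriage along the track, m, 0 to 0.20; grows as it goes to the slide's -y (towards the gauge post). It stays where it is left: friction about 2.5 N, no spring. The carriage is an aluminium slab 50 x 160 mm, its top 26 mm above the bench.
- pad (a point): Centre of the top of the round steel pad on the carriage: 36 mm in diameter, 4 mm high, top 30 mm above the bench. The lap is to stand here. It moves with the carriage.
- slide_grip (a point): Centre of the carriage's upright black grip, 54 mm above the bench, 14 mm below its top; grip 16 mm (slide x) by 22 mm (slide y), on a black base 30 x 34 mm whose top is 30 mm above the bench. It is 110 mm from the pad's centre towards the slide's +y, and moves with the carriage.
- pointer (a point): Tip of the fixed gauge post's pointer, 103 mm above the bench, 35 mm to the slide's +x of the pad's line of travel, pointing to the slide's -x; axes parallel to the slide's. The steel post (129 mm high, foot 50 x 56 mm) stands 87 mm from that line. The pad is opposite when both are at the same place along the slide's y.

How it is judged:
On the way:
1. the domed lap stands upright and still on the pad, let go, before the carriage has been moved more than 20 mm (horizontal distance between dome_lap_mid and pad below 0.01 m and angle between dome_lap_mid's own z axis and vertical below 0.06 rad and z of dome_lap_mid in the frame of pad between 0.038 and 0.046 m and contact force between the fingers and dome_lap below 0.1 N and linear speed of dome_lap below 0.02 m/s and distance of pad from where it was at the start of the episode below 0.02 m), for 0.5 s.
At the end, for the whole second after the job is handed in: The pad's centre is within 5 mm of the pointer along the track; the domed lap stands upright (within 3.4 degrees), head up and at rest on the pad, its axis within 10 mm of the pad's centre; the flat-headed lap is still in the rest (within 15 mm of its start) (y of pad in the frame of pointer between -0.005 and 0.005 m and horizontal distance between dome_lap_mid and pad below 0.01 m and angle between dome_lap_mid's own z axis and vertical below 0.06 rad and z of dome_lap_mid in the frame of pad between 0.038 and 0.046 m and linear speed of dome_lap below 0.01 m/s and distance of flat_lap_mid from where it was at the start of the episode below 0.015 m); the robot touches nothing.
It fails at once if the domed lap falls on its side (angle between dome_lap_mid's own z axis and vertical above 1.1 rad).
It fails at once if the domed lap is dropped or jerked along: faster than 0.3 m/s with the fingers not holding it (linear speed of dome_lap above 0.3 m/s and contact force between the fingers and dome_lap below 0.05 N).
It fails at once if the flat-headed lap is taken out or knocked from its place (distance of flat_lap_mid from where it was at the start of the episode above 0.03 m).
It fails at once if the lap is gripped or pushed by the fingers after the carriage has been moved 30 mm (distance of pad from where it was at the start of the episode above 0.03 m and contact force between the fingers and dome_lap above 1 N).
It also fails if it takes over 64 s, if anything falls off the work surface, if the arm or the gripper's body presses on something with over 40 N, if the wrist force passes 120 N, or if a joint passes its speed limit or range.

## Working session

There is one attempt and no reset: what is moved stays moved. The work goes in short steps, Python scripts to look and compute and a tool call to move; the robot and the scene stay as the last step left them, time stands still between calls to the robot, and variables do not carry over. Pictures are saved under pics/ and viewed, and the job is handed in when it is done.

Besides the shell and the picture viewer there is one more tool, called after "Call:" by a JSON object that holds its "api" and its "payload", one argument or row to a line. apply_moves: Moves the arm, as the interface text tells. Its arguments: {"type":"object","properties":{"deltas":{"type":"string"},"gripper":{"type":"number"},"squeeze":{"type":"number"}},"required":["deltas"]}

```bash
ls; mkdir -p pics; python3 - <<'E'
from station import readout, viewer, job, arm
import cv2,numpy as np
print(readout.get_state()); print(arm.hold_point_z)
for n in ("side","top"):
    f=viewer.grab_frame(n); cv2.imwrite(f"pics/{n}0.png",f["image"][:,:,::-1]); print(n,f["camera_matrix"].round(1).tolist(),f["cam_to_world"].round(3).tolist(),[k for k in f])
    for q in ["dome_lap_mid","flat_lap_mid","rest","slide","carriage","pad","slide_grip","pointer"]:
        try:
            r=viewer.silhouettes(n,q); print(q,[(round(d["conf"],2),d["extent"]) for d in r][:3])
        except Exception as e: print(q,e)
E
```

```text
pics
{'t': 0.0, 'q': array([-9.71902596e-01,  3.59403492e-01,  1.10366854e-02, -3.42893506e-04,
       -1.22410798e+00, -2.88077272e-01]), 'qd': array([ 1.44561417e-05, -2.68270854e-04, -8.88284413e-04,  1.76247139e-03,
       -2.85944704e-04,  1.87125267e-03]), 'joint_efforts': array([ 9.44304229e-04, -5.82711160e+01,  2.93062592e+01,  6.99709520e+00,
        6.88963104e-03, -1.85733165e-04]), 'eef_pos': array([ 0.20623821, -0.6421924 ,  0.22560361]), 'ee_rot': array([-3.14142480e+00, -1.70087718e-03,  1.88149586e+00]), 'force': array([-1.18932776, -1.06404856,  0.27835897]), 'moment': array([-0.02004348,  0.01583558, -0.01348375]), 'width': 0.08796483970508528}
0.0188
side [[529.0, 0.0, 280.0], [0.0, 529.0, 213.7], [0.0, 0.0, 1.0]] [[-0.954, 0.192, -0.232, 0.244], [-0.301, -0.55, 0.779, 1.009], [0.022, 0.813, 0.582, 0.813], [0.0, 0.0, 0.0, 1.0]] ['image', 'camera_matrix', 'cam_to_world']
dome_lap_mid [(0.61, [214.5, 247.4, 31.7, 32.0])]
flat_lap_mid [(0.68, [206.7, 285.1, 34.1, 32.7]), (0.62, [259.6, 165.9, 69.0, 83.2])]
rest [(0.95, [192.9, 265.8, 66.4, 71.2])]
slide [(0.79, [259.
[... 234 characters left out ...]
2]), (0.64, [260.7, 165.3, 69.6, 84.2])]
top [[423.0, 0.0, 274.7], [0.0, 423.0, 215.9], [0.0, 0.0, 1.0]] [[0.01, 0.992, -0.128, 0.402], [-1.0, 0.009, -0.005, 0.039], [-0.003, 0.128, 0.992, 1.077], [0.0, 0.0, 0.0, 1.0]] ['image', 'camera_matrix', 'cam_to_world']
dome_lap_mid [(0.58, [199.5, 180.0, 13.9, 26.3])]
flat_lap_mid [(0.73, [149.3, 194.2, 15.7, 22.9])]
rest [(0.67, [145.9, 171.8, 80.7, 63.6]), (0.18, [267.7, 201.1, 153.5, 39.1])]
slide [(0.75, [268.5, 198.8, 152.2, 41.0])]
carriage [(0.83, [278.5, 205.7, 62.4, 24.0])]
pad [(0.86, [280.3, 201.0, 61.2, 29.3])]
slide_grip [(0.98, [278.6, 203.6, 58.6, 25.9])]
pointer [(0.61, [382.1, 172.3, 32.4, 28.6]), (0.34, [147.5, 174.3, 76.6, 58.9])]
```

```bash
python3 - <<'E'
import cv2
a=cv2.imread("pics/side0.png")[120:350,170:350];cv2.imwrite("pics/s0c.png",cv2.resize(a,None,fx=2.6,fy=2.6,interpolation=cv2.INTER_CUBIC)[:598])
a=cv2.imread("pics/top0.png")[160:255,135:435];cv2.imwrite("pics/t0c.png",cv2.resize(a,None,fx=2.6,fy=2.6,interpolation=cv2.INTER_CUBIC))
E
```

```text
(no output)
```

View pics/side0.png

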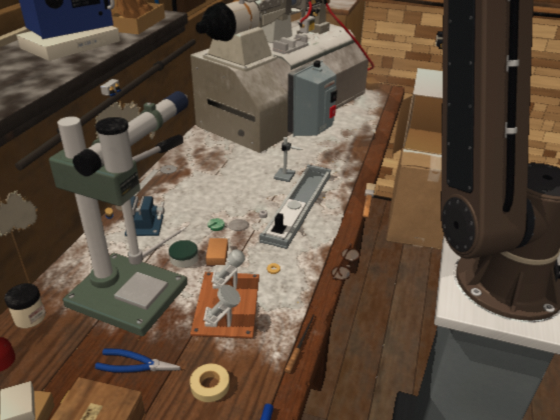

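View pics/s0c.png

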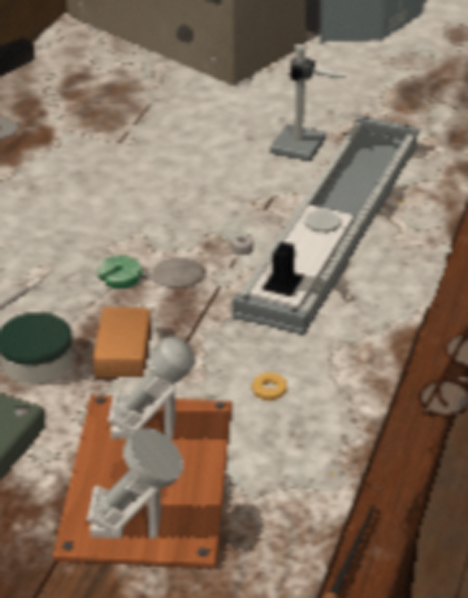

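View pics/t0c.png

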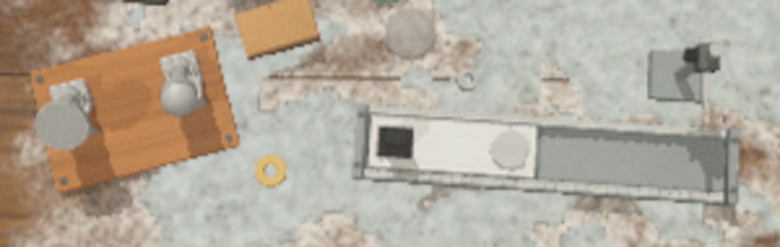

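```bash
cat > h.py <<'E'
import cv2,numpy as np
from station import readout, viewer, job, arm
def crop(img,x0,y0,x1,y1,s,name,step=10):
    a=cv2.resize(img[y0:y1,x0:x1,::-1],None,fx=s,fy=s,interpolation=cv2.INTER_CUBIC)
    for x in range(x0-x0%step+step,x1,step):
        X=int((x-x0+.5)*s);cv2.line(a,(X,0),(X,6),(0,0,255),1);cv2.putText(a,str(x),(X-10,18),0,.4,(0,0,255),1)
    for y in range(y0-y0%step+step,y1,step):
        Y=int((y-y0+.5)*s);cv2.line(a,(0,Y),(6,Y),(0,0,255),1);cv2.putText(a,str(y),(8,Y+4),0,.4,(0,0,255),1)
    cv2.imwrite("pics/"+name,a)
def proj(f,P):
    P=np.atleast_2d(P);M=np.linalg.inv(f["cam_to_world"]);c=P@M[:3,:3].T+M[:3,3]
    u=np.c_[c[:,0],-c[:,1],-c[:,2]]@f["camera_matrix"].T
    return u[:,:2]/u[:,2:]
def ray(f,uv):
    K=f["camera_matrix"];d=np.linalg.inv(K)@np.array([uv[0],uv[1],1.]);d=np.array([d[0],-d[1],-d[2]])
    R=f["cam_to_world"];return R[:3,3],R[:3,:3]@d
def onz(f,uv,z):
    o,d=ray(f,uv);return o+d*(z-o[2])/d[2]
def tri(f1,uv1,f2,uv2):
    o1,d1=ray(f1,uv1);o2,d2=ray(f2,uv2)
    A=np.c_[d1,-d2];s=np.linalg.lstsq(A,o2-o1,rcond=None)[0]
    p,q=o1+s[0]*d1,o2+s[1]*d2;return (p+q)/2,np.linalg.norm(p-q)
E
python3 - <<'E'
from h import *
import pickle
F={n:viewer.grab_frame(n) for n in("side","top")}
pickle.dump(F,open("F0.pkl","wb"))
t,s=F["top"]["image"],F["side"]["image"]
crop(t,140,165,235,240,8,"t_rest.png");crop(t,260,165,430,250,4.7,"t_slide.png");crop(s,185,240,265,340,6,"s_rest.png");crop(s,255,130,335,250,5,"s_slide.png")
E
```

```text
(no output)
```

View pics/t_rest.png

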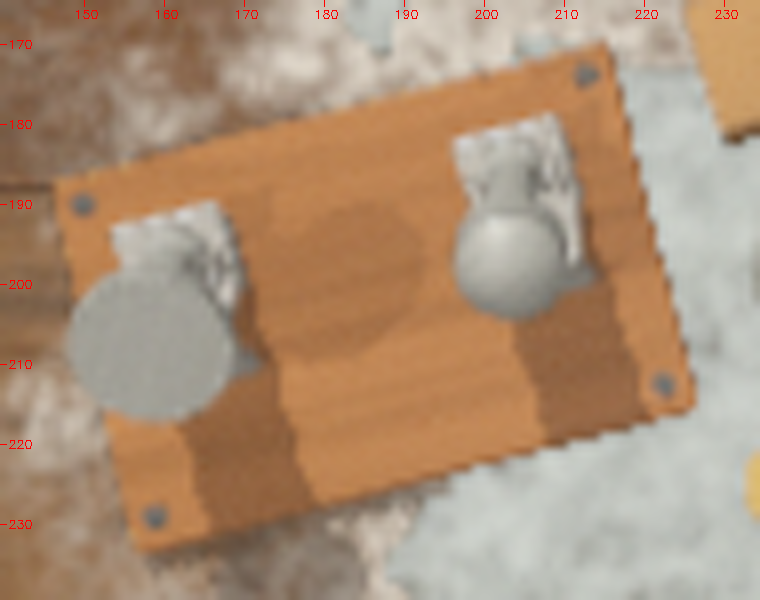

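View pics/t_slide.png

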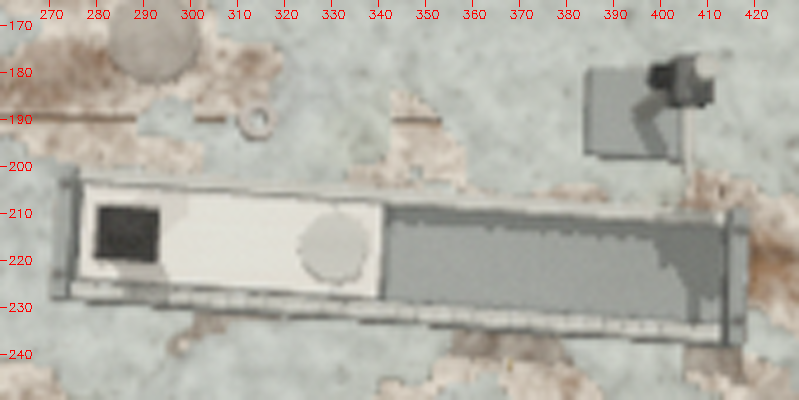

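View pics/s_rest.png

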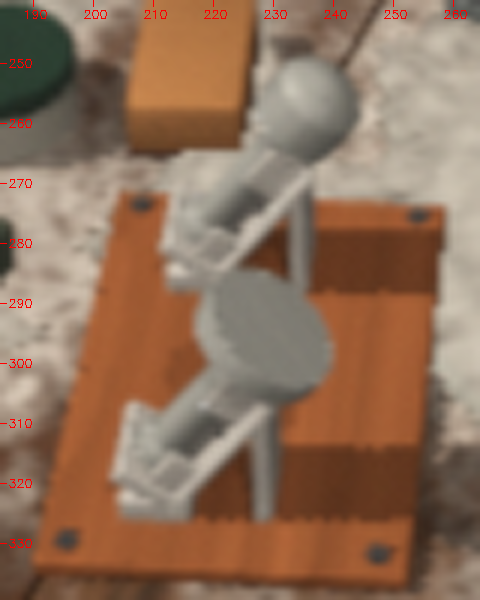

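View pics/s_slide.png

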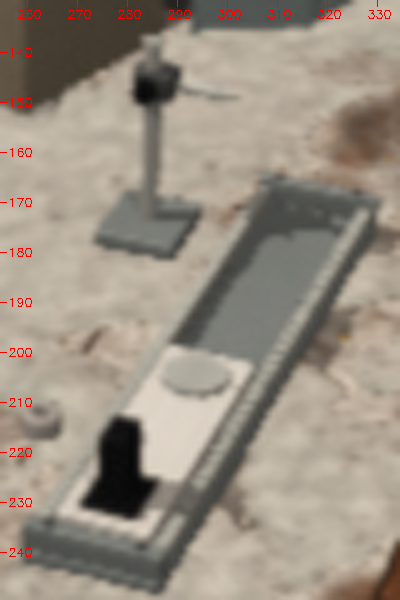

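```bash
python3 - <<'E'
from h import *
import pickle
F=pickle.load(open("F0.pkl","rb"));T,S=F["top"],F["side"]
np.set_printoptions(precision=4,suppress=True)
def quad(name,f,c,z):
    P=np.array([onz(f,u,z) for u in c]);print(name,P[:,:2].tolist() and P[:,:2].round(4).tolist(),"ctr",P.mean(0)[:2],"edges",[np.linalg.norm(P[i]-P[(i+1)%4]).round(4) for i in range(4)],"ang",[np.degrees(np.arctan2(*(P[(i+1)%4]-P[i])[[1,0]])).round(2) for i in range(4)])
quad("rest T",T,[(146.5,187),(215.5,170),(226,215.5),(157,233.5)],.008)
quad("rest S",S,[(204,272),(258,274),(252.5,337.5),(190,334)],.008)
quad("slide T",T,[(271.5,200.5),(418.5,209),(418,237.5),(269.5,228)],.026)
quad("slide S",S,[(258.7,234.5),(306.5,165.5),(330,171),(287.5,241)],.026)
print("pad",onz(T,(330.5,217),.03),onz(S,(293.7,204.5),.03))
print("grip base T",onz(T,(286,214.5),.068))
print("dome tri",tri(T,(203.2,197.5),S,(235.5,257.5)))
print("flat tri",tri(T,(158.5,207),S,(229,294)))
print("pointer S",onz(S,(302,149.5),.103),"T",onz(T,(406,202),.103))
E
```

```text
rest T [[0.6122, 0.3744], [0.6585, 0.1981], [0.5402, 0.168], [0.4926, 0.3419]] ctr [0.5759 0.2706] edges [np.float64(0.1823), np.float64(0.1221), np.float64(0.1803), np.float64(0.124)] ang [np.float64(-75.29), np.float64(-165.74), np.float64(105.33), np.float64(15.2)]
rest S [[0.6597, 0.2024], [0.5423, 0.1693], [0.4909, 0.3475], [0.6109, 0.3784]] ctr [0.5759 0.2744] edges [np.float64(0.122), np.float64(0.1854), np.float64(0.1239), np.float64(0.1827)] ang [np.float64(-164.27), np.float64(106.09), np.float64(14.44), np.float64(-74.49)]
slide T [[0.577, 0.0522], [0.5588, -0.3164], [0.4873, -0.3128], [0.5075, 0.0565]] ctr [ 0.5327 -0.1301] edges [np.float64(0.3691), np.float64(0.0717), np.float64(0.3698), np.float64(0.0697)] ang [np.float64(-92.82), np.float64(177.08), np.float64(86.87), np.float64(-3.49)]
slide S [[0.5811, 0.0539], [0.558, -0.3033], [0.4855, -0.2959], [0.5079, 0.0552]] ctr [ 0.5331 -0.1225] edges [np.float64(0.3579), np.float64(0.0729), np.float64(0.3518), np.float64(0.0733)] ang [np.float64(-93.71), np.float64(174.16), np.float64(86.36), np.float64(-1.06)]
pad [ 0.5361 -0.0953  0.03  ] [ 0.5354 -0.0914  0.03  ]
grip base T [0.5363 0.0165 0.068 ]
dome tri (array([0.5748, 0.2147, 0.0836]), np.float64(0.003343691682617732))
flat tri (array([0.5492, 0.32  , 0.0826]), np.float64(0.0005323044493914165))
pointer S [ 0.5621 -0.2556  0.103 ] T [ 0.5636 -0.2619  0.103 ]
```

Call:
{"api": "apply_moves", "payload": {
  "deltas": "3 4 0 0.049; 3 4 0 0; 3 4 0 0; 3 4 0 0; 3.5 3.5 0 0; 3.5 3.5 0 0; 3.8 3 0 0; 3.8 3 0 0; 3.8 3 0 0; 3.8 3 0 0",
  "gripper": -1
}}

```text
t: 2.25
eef_pos: [0.4545, -0.2188, 0.2269]
ee_rot: [3.141, 0.0, 1.833]
force: [0.4, -0.1, -0.1]
width: 0.0873
```

```bash
python3 - <<'E'
from h import *
s=readout.get_state();print(s["t"],s["eef_pos"],s["ee_rot"],s["q"])
E
```

```text
2.25 [ 0.45452186 -0.21877398  0.22693715] [3.14082992e+00 3.70855331e-04 1.83271392e+00] [-5.84638111e-02  7.49225756e-02 -3.56251003e-01  1.23087124e-04
 -1.13878204e+00 -1.25046627e+00]
```

Call:
{"api": "apply_moves", "payload": {
  "deltas": "4.3 2.55 0 0; 4.3 2.55 0 0; 4.3 2.55 0 0; 4.3 2.55 0 0; 4.3 2.55 0 0; 4.3 2.55 0 0; 4.3 2.55 1.5 0; 4.3 2.55 2 0; 4.36 2.56 2 0; 0 0 1.2 0"
}}

```text
t: 3.5
eef_pos: [0.5757, 0.2164, 0.1578]
ee_rot: [-3.141, 0.0, 1.835]
force: [-1.1, -1.1, -0.6]
width: 0.0873
```

```bash
python3 - <<'E'
from h import *
import pickle
s=readout.get_state();print(s["t"],s["eef_pos"],s["ee_rot"],s["q"])
F={n:viewer.grab_frame(n) for n in("side","top")}
pickle.dump(F,open("F1.pkl","wb"))
t,sd=F["top"]["image"],F["side"]["image"]
crop(t,140,140,260,240,6.5,"t1.png");crop(sd,180,180,300,320,4.2,"s1.png")
for n in F: print(n,proj(F[n],s["eef_pos"]))
E
```

```text
3.5 [0.5757265  0.21642135 0.15782857] [-3.14054311e+00  4.29962164e-04  1.83545097e+00] [ 6.76679487e-01  3.13195997e-01 -2.19042441e-01 -3.05315563e-05
 -1.03969178e+00 -1.98280592e+00]
side [[234.58228081 230.20911621]]
top [[196.49348103 190.58824572]]
```

View pics/t1.png

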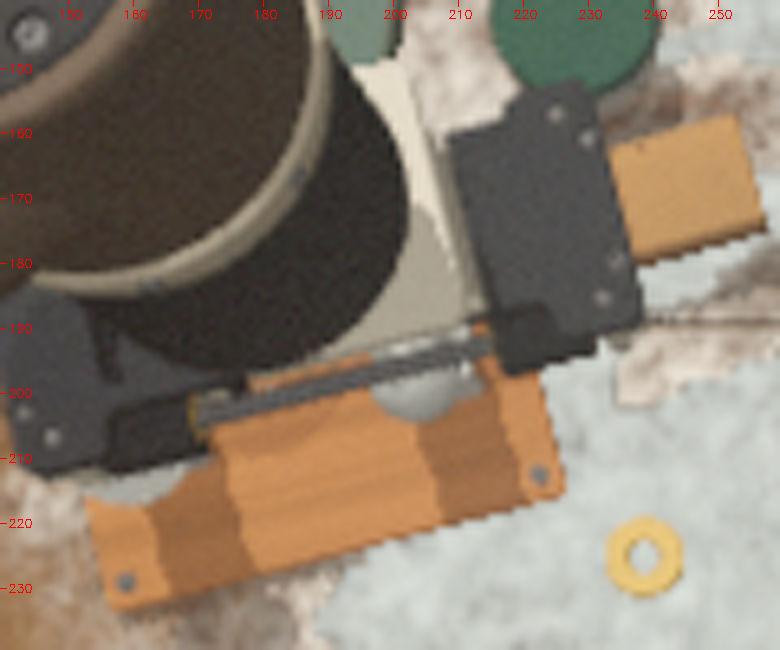

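View pics/s1.png

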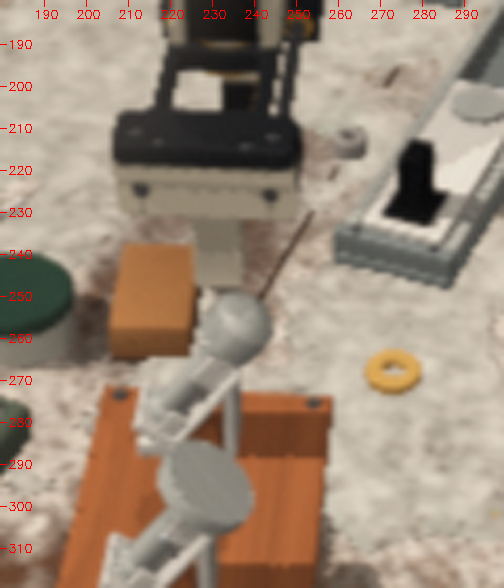

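```bash
python3 - <<'E'
from h import *
import pickle
F=pickle.load(open("F1.pkl","rb"));p=np.array([.57573,.21642,.15783]);x=np.array([np.cos(1.8354),np.sin(1.8354),0]);y=np.array([-x[1]*-1,-x[0],0])
for n in F:
  for a,dy in((.0435,-.0095),(.0435,.0095),(.0645,-.0095),(.0645,.0095),(-.0645,0)): print(n,a,dy,proj(F[n],p+a*x+dy*y))
# body bottom corners: 47 behind grasp pt
for n in F:
  for a in(-.0965,.0965):
    for dy in(-.039,.039): print("body",n,a,dy,proj(F[n],p+a*x+dy*y+[0,0,.066]))
E
```

```text
side 0.0435 -0.0095 [[236.95305505 243.81675831]]
side 0.0435 0.0095 [[227.32364393 243.40595937]]
side 0.0645 -0.0095 [[235.79312909 250.62357656]]
side 0.0645 0.0095 [[226.00359344 250.20334481]]
side -0.0645 0 [[237.92206646 211.87990754]]
top 0.0435 -0.0095 [[178.26331309 199.60380281]]
top 0.0435 0.0095 [[176.34038091 191.38854213]]
top 0.0645 -0.0095 [[168.96771422 201.98190021]]
top 0.0645 0.0095 [[167.06720348 193.75522135]]
top -0.0645 0 [[224.85794965 183.33891447]]
body side -0.0965 -0.039 [[257.20119358 178.3597429 ]]
body side -0.0965 0.039 [[220.33128792 176.88154692]]
body side 0.0965 -0.039 [[249.13241283 234.44611846]]
body side 0.0965 0.039 [[206.25017506 232.63315677]]
body top -0.0965 -0.039 [[240.66289209 190.95459399]]
body top -0.0965 0.039 [[231.55409581 155.10488206]]
body top 0.0965 -0.039 [[148.68564831 214.53273469]]
body top 0.0965 0.039 [[140.54926032 178.18825134]]
```

Call:
{"api": "apply_moves", "payload": {
  "deltas": "0 0 2 0; 0 0 2 0; 0 0 2 0; 0 0 2 0; 0 0 1 0; 0 0 0.4 0"
}}

```text
t: 4.35
eef_pos: [0.5756, 0.213, 0.0659]
ee_rot: [3.141, 0.0, 1.832]
force: [0.3, 0.4, -0.1]
width: 0.0876
```

```bash
python3 - <<'E'
from h import *
import pickle
s=readout.get_state();print(s["t"],s["eef_pos"],s["ee_rot"],s["force"])
F={n:viewer.grab_frame(n) for n in("side",)}
crop(F["side"]["image"],180,190,300,330,4.2,"s2.png")
E
```

```text
4.35 [0.57561528 0.21300067 0.06587035] [3.14133387e+00 3.01860278e-05 1.83200519e+00] [ 0.2507551   0.4182538  -0.14889802]
```

View pics/s2.png

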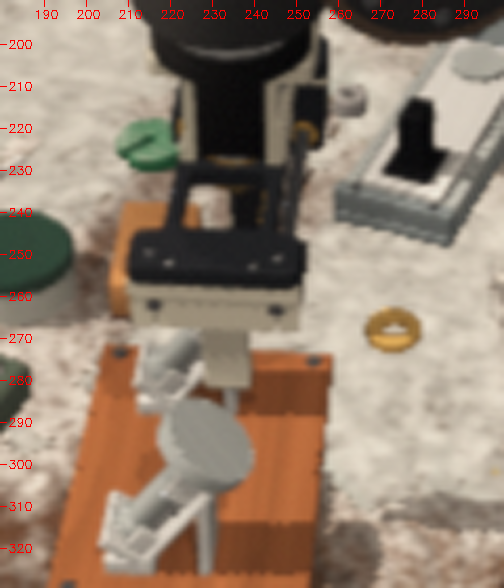

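Call:
{"api": "apply_moves", "payload": {
  "deltas": "0 0 0 0; 0 0 0 0; 0 0 0 0; 0 0 0 0; 0 0 0 0; 0 0 0 0",
  "gripper": 1,
  "squeeze": 6
}}

```text
t: 5.15
eef_pos: [0.5754, 0.2135, 0.0656]
ee_rot: [-3.141, 0.0, 1.833]
force: [-0.7, -1.3, 1.4]
width: 0.0335
```

Call:
{"api": "apply_moves", "payload": {
  "deltas": "0 0 -0.3 0; 0 0 -0.6 0; 0 0 -0.9 0; 0 0 -1 0; 0 0 -1 0; 0 0 -1 0; 0 0 -1 0; 0 0 -1 0; 0 0 0 0",
  "squeeze": 10
}}

```text
t: 6.28
eef_pos: [0.576, 0.2139, 0.1346]
ee_rot: [3.14, -0.001, 1.833]
force: [0.4, -0.0, -2.4]
width: 0.0328
```

```bash
python3 - <<'E'
from h import *
s=readout.get_state();print(s["t"],s["eef_pos"],s["width"],s["force"],s["moment"])
F={n:viewer.grab_frame(n) for n in("side","top")}
crop(F["side"]["image"],180,190,300,330,4.2,"s3.png")
E
```

```text
6.275 [0.57596267 0.21392472 0.13464366] 0.032790079534271405 [ 0.42041426 -0.01516756 -2.44100167] [ 0.01920136  0.0777614  -0.02885094]
```

View pics/s3.png

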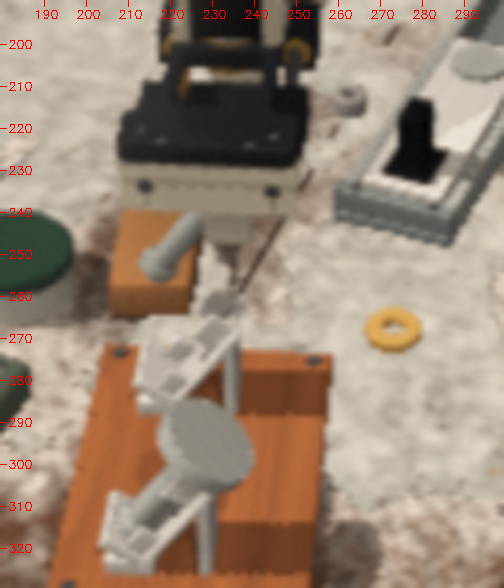

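```bash
python3 - <<'E'
from h import *
import pickle
F=pickle.load(open("F0.pkl","rb"));T,S=F["top"],F["side"]
a=np.radians(-3.2);ex=np.array([np.cos(a),np.sin(a),0]);ey=np.array([-np.sin(a),np.cos(a),0])
O=np.array([.5335,-.128,0])
im=S["image"]
s=10;x0,y0,x1,y1=278,195,333,250
b=cv2.resize(im[y0:y1,x0:x1,::-1],None,fx=s,fy=s,interpolation=cv2.INTER_CUBIC)
for z,c in((0,(0,0,255)),(.01,(0,255,255)),(.02,(0,255,0)),(.026,(255,0,0))):
    p=[proj(S,O-.037*ex+t*ey+[0,0,z])[0] for t in (-.185,.185)]
    q=[tuple(int(v) for v in ((k-[x0,y0]+.5)*s)) for k in p]; print(z,p)
    cv2.line(b,q[0],q[1],c,1)
cv2.imwrite("pics/wall.png",b)
E
```

```text
0 [array([330.22671998, 176.10589319]), array([287.13607406, 250.39502615])]
0.01 [array([330.48919444, 173.19407042]), array([287.25951047, 247.17425328])]
0.02 [array([330.75364442, 170.26033181]), array([287.38408413, 243.92380631])]
0.026 [array([330.91327195, 168.48946589]), array([287.45938077, 241.9591235 ])]
```

View pics/wall.png

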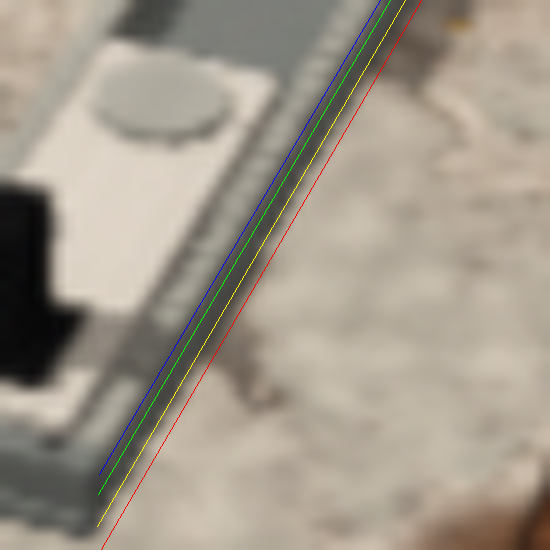

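Call:
{"api": "apply_moves", "payload": {
  "deltas": "0 0 0 0.159; -1.5 -0.5 0 0.159; -3 -1.2 0 0; -4 -1.6 0 0; -4 -1.6 0 0; -4 -1.6 0 0; -4.5 -1.8 0 0; -4.5 -1.8 0 0; -4.3 -1.5 0 0; -2 -0.7 0 0"
}}

```text
t: 7.62
eef_pos: [0.4356, -0.0995, 0.1333]
ee_rot: [-3.141, 0.0, 1.513]
force: [0.1, 0.5, -2.6]
width: 0.0325
```

Call:
{"api": "apply_moves", "payload": {
  "deltas": "-0.3 0 1 0; 0 0 2 0; 0 0 2 0; 0 0 1.5 0; 0 0 0 0"
}}

```text
t: 8.25
eef_pos: [0.4362, -0.1004, 0.0671]
ee_rot: [-3.138, 0.001, 1.515]
force: [-0.0, -0.3, -2.7]
width: 0.0327
```

```bash
python3 - <<'E'
from h import *
import pickle
s=readout.get_state();print(s["t"],s["eef_pos"],s["ee_rot"],s["width"],s["force"],s["moment"])
F={n:viewer.grab_frame(n) for n in("side","top")}
pickle.dump(F,open("F4.pkl","wb"))
crop(F["side"]["image"],260,130,360,250,5,"s4.png");crop(F["top"]["image"],270,170,400,270,6,"t4.png")
E
```

```text
8.25 [ 0.43619365 -0.10044224  0.06710451] [-3.13839765e+00  7.36647797e-04  1.51502287e+00] 0.03265035535517332 [-6.72245134e-04 -3.16924729e-01 -2.68664890e+00] [-0.03153224  0.04453912  0.00835031]
```

View pics/s4.png

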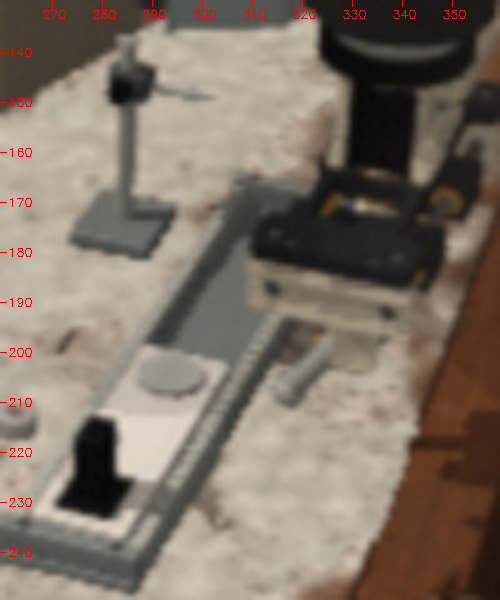

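View pics/t4.png

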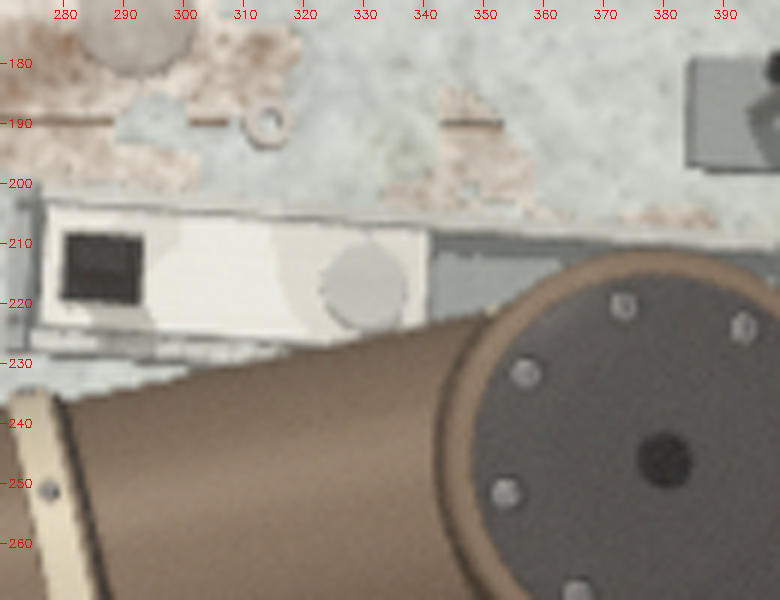

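```bash
cat >> h.py <<'E'
def lap(f,G,yaw,th,ga=.071,ax=(0,.02,.04,.06)):
    e=np.array([np.sin(yaw),-np.cos(yaw),0])
    return [proj(f,G+(ga-a)*(np.sin(th)*e-np.cos(th)*np.array([0,0,1])))[0].round(1).tolist() for a in ax]
E
python3 - <<'E'
from h import *
import pickle
F=pickle.load(open("F4.pkl","rb"));S=F["side"]
for th in (25,30,35,40): print(th,lap(S,np.array([.4362,-.1004,.0671+.019]),1.515,np.radians(th)))
E
```

```text
25 [[320.2, 209.9], [323.8, 204.9], [327.5, 199.8], [331.2, 194.6]]
30 [[318.3, 208.5], [322.4, 203.9], [326.6, 199.2], [330.9, 194.3]]
35 [[316.5, 207.1], [321.1, 202.8], [325.8, 198.5], [330.6, 194.1]]
40 [[314.8, 205.5], [319.9, 201.7], [325.1, 197.8], [330.4, 193.9]]
```

Call:
{"api": "apply_moves", "payload": {
  "deltas": "0 0 0.9 0; 0 0 0.9 0; 0 0.6 0 0; 0 0.6 0 0; 0 0.4 0 0; 0 0.4 -0.1 0; 0 0.4 -0.1 0; 0 0.4 -0.1 0; 0 0.4 -0.1 0; 0 0 0 0"
}}

```text
t: 9.6
eef_pos: [0.4686, -0.1029, 0.0554]
ee_rot: [-3.141, 0.001, 1.515]
force: [-5.8, 0.5, 9.7]
width: 0.0327
```

```bash
cat > look.py <<'E'
from h import *
import pickle,sys
n=sys.argv[1]
s=readout.get_state();print(s["t"],s["eef_pos"],s["ee_rot"],s["width"],s["force"],s["moment"])
F={n:viewer.grab_frame(n) for n in("side","top")}
pickle.dump((F,s),open(f"F{n}.pkl","wb"))
crop(F["side"]["image"],260,130,360,250,5,f"s{n}.png")
for th in range(-10,41,5): print(th,lap(F["side"],s["eef_pos"]+[0,0,.019],s["ee_rot"][2],np.radians(th),ax=(0,.03,.06)))
E
python3 look.py 5
```

```text
9.6 [ 0.46858635 -0.10290121  0.05538626] [-3.14075685e+00  5.50389491e-04  1.51474343e+00] 0.03271019762939628 [-5.84468412  0.46251513  9.6841631 ] [-0.03826764  2.29246907 -0.05631298]
-10 [[323.5, 216.0], [322.4, 206.3], [321.2, 196.4]]
-5 [[321.2, 215.7], [321.0, 206.1], [320.8, 196.3]]
0 [[319.0, 215.3], [319.7, 205.9], [320.5, 196.3]]
5 [[316.7, 214.7], [318.4, 205.5], [320.1, 196.2]]
10 [[314.5, 213.9], [317.1, 205.1], [319.8, 196.1]]
15 [[312.4, 213.0], [315.8, 204.6], [319.4, 195.9]]
20 [[310.3, 211.9], [314.6, 203.9], [319.1, 195.7]]
25 [[308.3, 210.7], [313.4, 203.2], [318.8, 195.5]]
30 [[306.3, 209.3], [312.3, 202.4], [318.5, 195.3]]
35 [[304.5, 207.9], [311.2, 201.6], [318.2, 195.1]]
40 [[302.8, 206.3], [310.3, 200.6], [317.9, 194.8]]
```

View pics/s5.png

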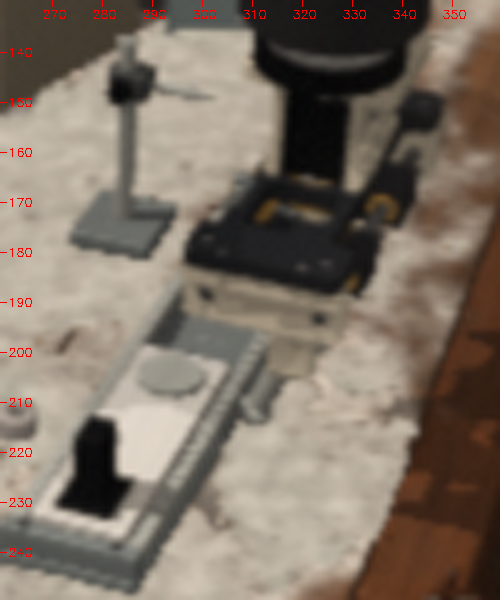

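Call:
{"api": "apply_moves", "payload": {
  "deltas": "0 0 -0.3 0; 0 0 -0.3 0; 0 0 0 0"
}}

```text
t: 10.07
eef_pos: [0.4692, -0.1025, 0.0608]
ee_rot: [3.141, -0.0, 1.515]
force: [-0.6, -0.4, -2.0]
width: 0.0326
```

```bash
python3 look.py 6
```

```text
10.075 [ 0.46918934 -0.10250173  0.06077378] [ 3.14117878e+00 -9.38281507e-05  1.51466501e+00] 0.03263927688878471 [-0.64296649 -0.44174843 -2.01128507] [0.01681256 0.31273275 0.01687228]
-10 [[323.4, 214.4], [322.2, 204.6], [321.1, 194.7]]
-5 [[321.1, 214.1], [320.9, 204.5], [320.7, 194.6]]
0 [[318.8, 213.6], [319.6, 204.2], [320.4, 194.6]]
5 [[316.6, 213.0], [318.3, 203.9], [320.0, 194.5]]
10 [[314.4, 212.3], [317.0, 203.4], [319.6, 194.3]]
15 [[312.2, 211.3], [315.7, 202.9], [319.3, 194.2]]
20 [[310.1, 210.3], [314.5, 202.3], [319.0, 194.0]]
25 [[308.1, 209.1], [313.3, 201.5], [318.6, 193.8]]
30 [[306.2, 207.7], [312.2, 200.8], [318.3, 193.6]]
35 [[304.3, 206.2], [311.1, 199.9], [318.0, 193.4]]
40 [[302.6, 204.6], [310.1, 199.0], [317.8, 193.1]]
```

View pics/s6.png

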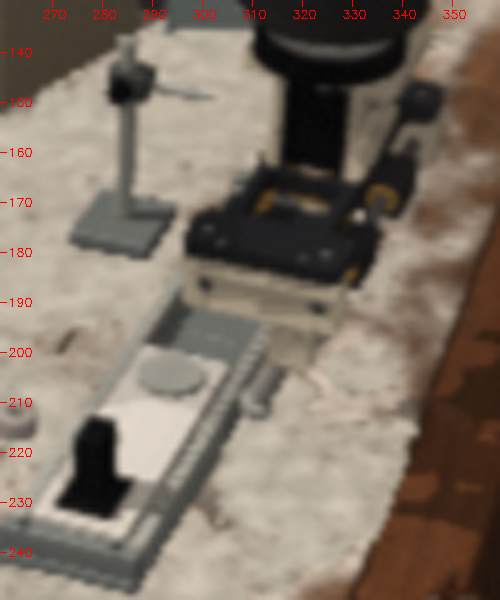

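Call:
{"api": "apply_moves", "payload": {
  "deltas": "0 0.3 0 0; 0 0.3 0 0; 0 0.3 0 0; 0 0.3 0 0; 0 0.3 0 0; 0 0.2 0 0; 0 0 0 0"
}}

```text
t: 11.05
eef_pos: [0.4871, -0.1036, 0.0616]
ee_rot: [3.14, 0.0, 1.515]
force: [-2.9, 0.7, 7.9]
width: 0.0325
```

```bash
python3 look.py 7
```

```text
11.05 [ 0.48708732 -0.10360636  0.06160809] [3.13978262e+00 2.15874275e-04 1.51523297e+00] 0.03249998312266959 [-2.87092621  0.66117321  7.85283744] [-0.09499561  1.13899859 -0.02569314]
-10 [[316.9, 212.6], [315.6, 202.8], [314.4, 192.9]]
-5 [[314.6, 212.3], [314.3, 202.7], [314.1, 192.8]]
0 [[312.4, 211.9], [313.0, 202.4], [313.7, 192.8]]
5 [[310.1, 211.2], [311.7, 202.1], [313.3, 192.7]]
10 [[307.9, 210.5], [310.4, 201.6], [313.0, 192.6]]
15 [[305.8, 209.6], [309.2, 201.1], [312.6, 192.4]]
20 [[303.7, 208.5], [307.9, 200.5], [312.3, 192.3]]
25 [[301.7, 207.3], [306.8, 199.8], [312.0, 192.1]]
30 [[299.7, 205.9], [305.6, 199.0], [311.7, 191.8]]
35 [[297.9, 204.5], [304.6, 198.1], [311.4, 191.6]]
40 [[296.2, 202.9], [303.6, 197.2], [311.1, 191.4]]
```

View pics/s7.png

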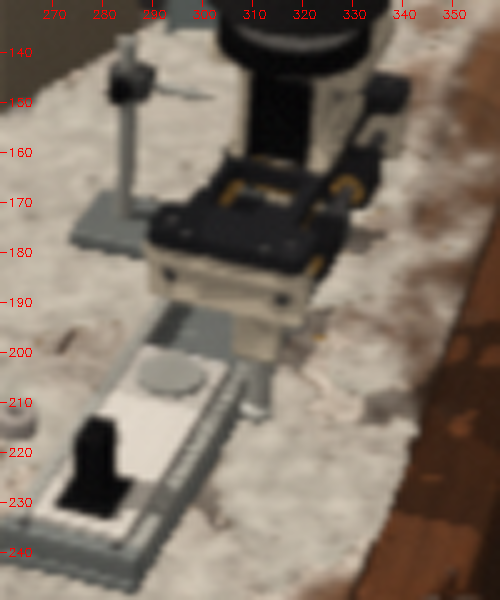

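Call:
{"api": "apply_moves", "payload": {
  "deltas": "0 -0.1 -0.3 0; 0 -0.1 -0.6 0; 0 0 -1 0; 0 0 -1.5 0; 0 0 -1.5 0; 0 0 -1 0; 0 0 0 0"
}}

```text
t: 12.02
eef_pos: [0.4846, -0.1033, 0.1206]
ee_rot: [3.139, -0.0, 1.515]
force: [-0.6, 0.8, -2.8]
width: 0.0326
```

```bash
sed -i 's/,5,f"s{n}.png"/,5,f"s{n}.png"/' look.py; python3 look.py 8
```

```text
12.025 [ 0.4845827  -0.10327584  0.12064489] [ 3.13945507e+00 -4.94505470e-04  1.51466863e+00] 0.03258661263924684 [-0.62919312  0.76631773 -2.75833855] [-0.01680195 -0.04514754  0.00812142]
-10 [[319.2, 194.0], [318.0, 183.8], [316.8, 173.4]]
-5 [[316.9, 193.8], [316.6, 183.7], [316.4, 173.3]]
0 [[314.6, 193.3], [315.3, 183.4], [316.0, 173.3]]
5 [[312.3, 192.7], [314.0, 183.1], [315.7, 173.2]]
10 [[310.0, 192.0], [312.6, 182.6], [315.3, 173.1]]
15 [[307.8, 191.0], [311.3, 182.1], [314.9, 172.9]]
20 [[305.7, 189.9], [310.1, 181.5], [314.6, 172.7]]
25 [[303.6, 188.7], [308.9, 180.7], [314.3, 172.5]]
30 [[301.6, 187.3], [307.7, 179.9], [314.0, 172.3]]
35 [[299.8, 185.8], [306.6, 179.0], [313.7, 172.1]]
40 [[298.0, 184.2], [305.6, 178.1], [313.4, 171.8]]
```

View pics/s8.png

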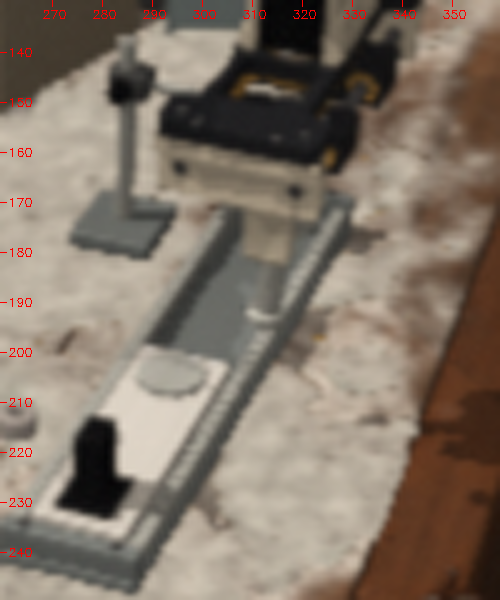

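Call:
{"api": "apply_moves", "payload": {
  "deltas": "0.2 0.5 0 0; 0.3 1 0 0; 0.3 1.1 0 0; 0.3 1.1 0.3 0; 0.17 0.6 0.7 0; 0 0.3 1 0; 0 0 1 0; 0 0 0.3 0; 0 0 0 0"
}}

```text
t: 13.25
eef_pos: [0.5303, -0.0934, 0.0863]
ee_rot: [-3.141, 0.0, 1.515]
force: [-0.4, 0.2, -2.9]
width: 0.0327
```

```bash
python3 look.py 9; python3 - <<'E'
from h import *
F=pickle=None
import pickle
F,s=pickle.load(open("F9.pkl","rb"));crop(F["side"]["image"],265,160,335,230,8,"s9b.png");crop(F["top"]["image"],270,140,400,250,6,"t9.png")
print(proj(F["side"],[.5361,-.0953,.03]),proj(F["side"],[.5354,-.0914,.03]))
E
```

```text
13.25 [ 0.53025445 -0.09342115  0.086324  ] [-3.14103743e+00  1.71289474e-04  1.51452663e+00] 0.03267064267549509 [-0.39347227  0.22187462 -2.94589449] [-0.00125693 -0.06601893 -0.0145214 ]
-10 [[300.4, 203.8], [299.0, 193.9], [297.5, 183.7]]
-5 [[298.1, 203.5], [297.7, 193.7], [297.2, 183.7]]
0 [[295.9, 203.1], [296.3, 193.5], [296.8, 183.6]]
5 [[293.7, 202.5], [295.0, 193.1], [296.5, 183.5]]
10 [[291.4, 201.7], [293.7, 192.7], [296.1, 183.4]]
15 [[289.3, 200.8], [292.5, 192.2], [295.8, 183.3]]
20 [[287.2, 199.7], [291.2, 191.5], [295.4, 183.1]]
25 [[285.2, 198.5], [290.1, 190.8], [295.1, 182.9]]
30 [[283.2, 197.2], [288.9, 190.0], [294.8, 182.7]]
35 [[281.4, 195.7], [287.8, 189.1], [294.5, 182.4]]
40 [[279.7, 194.1], [286.8, 188.2], [294.2, 182.2]]
[[293.87213634 203.65844301]] [[293.71099423 204.50793998]]
```

View pics/s9b.png

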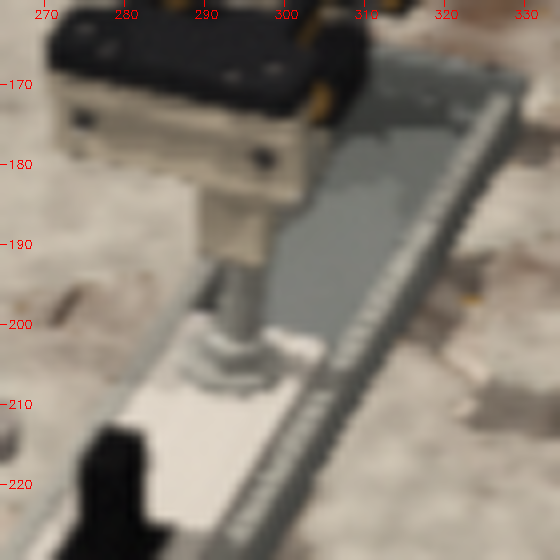

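View pics/t9.png

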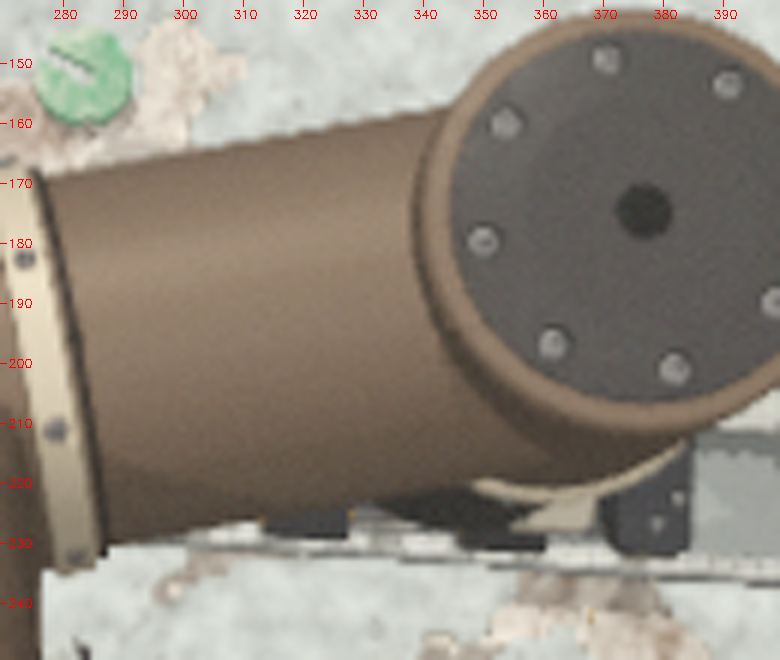

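Call:
{"api": "apply_moves", "payload": {
  "deltas": "0 0 0.1 0; 0 0 0.1 0; 0 0 0.1 0; 0 0 0.1 0; 0 0 0 0"
}}

```text
t: 13.98
eef_pos: [0.5315, -0.0933, 0.0834]
ee_rot: [3.14, 0.0, 1.515]
force: [-0.3, 0.1, 5.8]
width: 0.0326
```

Call:
{"api": "apply_moves", "payload": {
  "deltas": "0 0 0 0; 0 0.1 0 0; 0 0.1 0 0; 0 0.1 0 0; 0 0 0 0",
  "squeeze": 4
}}

```text
t: 14.6
eef_pos: [0.5342, -0.0935, 0.083]
ee_rot: [3.141, 0.0, 1.515]
force: [0.3, 1.6, 5.8]
width: 0.0331
```

```bash
python3 look.py 10|head -1; python3 - <<'E'
from h import *
import pickle
F,s=pickle.load(open("F10.pkl","rb"));crop(F["side"]["image"],265,160,335,230,8,"s10b.png")
print(lap(F["side"],np.array([s["eef_pos"][0],s["eef_pos"][1],.101]),1.515,0),lap(F["side"],np.array([s["eef_pos"][0],s["eef_pos"][1],.101]),1.515,.087))
E
```

```text
14.6 [ 0.53419873 -0.09347429  0.08297255] [3.14050958e+00 5.23366923e-06 1.51482436e+00] 0.03312380808409767 [0.29367635 1.60864388 5.80017692] [ 0.00600355 -0.07778559  0.06660397]
[[294.4, 204.2], [294.7, 197.8], [295.0, 191.3], [295.3, 184.8]] [[292.2, 203.6], [293.1, 197.4], [294.0, 191.1], [294.9, 184.7]]
```

View pics/s10b.png

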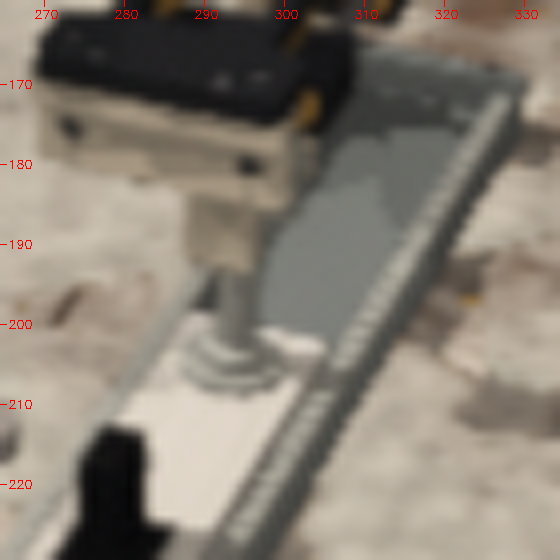

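Call:
{"api": "apply_moves", "payload": {
  "deltas": "0 0 0 0; 0 0.05 0 0; 0 0 -0.05 0; 0 0 -0.05 0; 0 0 0 0",
  "squeeze": 3
}}

```text
t: 15.32
eef_pos: [0.5335, -0.0935, 0.083]
ee_rot: [-3.14, -0.0, 1.514]
force: [0.9, -0.6, -2.5]
width: 0.0329
```

Call:
{"api": "apply_moves", "payload": {
  "deltas": "0 0 0.03 0; 0 0 0 0"
}}

```text
t: 15.58
eef_pos: [0.5338, -0.0935, 0.083]
ee_rot: [-3.141, 0.0, 1.515]
force: [-0.3, -0.3, -1.7]
width: 0.0331
```

Call:
{"api": "apply_moves", "payload": {
  "deltas": "0 0 0.03 0; 0 0 0 0"
}}

```text
t: 15.82
eef_pos: [0.5341, -0.0935, 0.0829]
ee_rot: [-3.142, -0.0, 1.515]
force: [0.3, 0.2, -2.1]
width: 0.0328
```

Call:
{"api": "apply_moves", "payload": {
  "deltas": "0 0 0.05 0; 0 0 0 0"
}}

```text
t: 16.08
eef_pos: [0.5344, -0.0935, 0.0828]
ee_rot: [3.141, 0.0, 1.515]
force: [0.6, 0.6, 0.8]
width: 0.033
```

Contact is light now; open slowly.

Call:
{"api": "apply_moves", "payload": {
  "deltas": "0 0 0 0; 0 0 0 0; 0 0 0 0",
  "gripper": 0.15
}}

```text
t: 16.45
eef_pos: [0.534, -0.0935, 0.0824]
ee_rot: [-3.141, 0.0, 1.515]
force: [-0.5, 0.5, 0.1]
width: 0.0373
```

```bash
python3 look.py 11|head -1; python3 - <<'E'
from h import *
import pickle
F,s=pickle.load(open("F11.pkl","rb"));crop(F["side"]["image"],265,160,335,230,8,"s11b.png")
E
```

```text
16.45 [ 0.5339776  -0.09352463  0.08240533] [-3.14142685e+00  1.09496686e-05  1.51452904e+00] 0.037316011705766025 [-0.4699607   0.46289046  0.06372498] [-0.04522398 -0.02577271  0.03179656]
```

View pics/s11b.png

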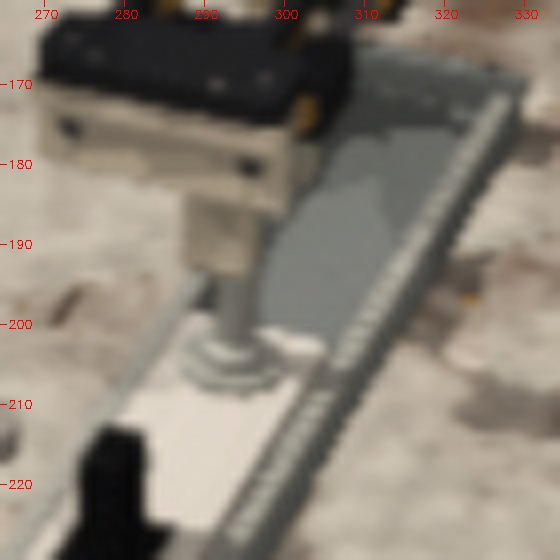

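Call:
{"api": "apply_moves", "payload": {
  "deltas": "0 0 0 0; 0 0 0 0; 0 0 0 0; 0 0 -0.5 0; 0 0 -1 0; 0 0 -2 0; 0 0 -2 0; 0 0 -2 0; 0 0 -2 0; 0 0 0 0",
  "gripper": -0.6
}}

```text
t: 17.8
eef_pos: [0.5352, -0.0934, 0.1798]
ee_rot: [3.138, -0.001, 1.515]
force: [-0.2, 0.0, -0.1]
width: 0.0704
```

```bash
python3 look.py 12|head -1; python3 - <<'E'
from h import *
import pickle
F,s=pickle.load(open("F12.pkl","rb"));crop(F["side"]["image"],265,150,335,220,8,"s12b.png")
E
```

```text
17.8 [ 0.53523256 -0.09343252  0.17979647] [ 3.13758480e+00 -5.66816788e-04  1.51485402e+00] 0.07040556947869256 [-0.24641131  0.04278672 -0.09884938] [-0.06641141  0.04706081 -0.02866829]
```

View pics/s12b.png

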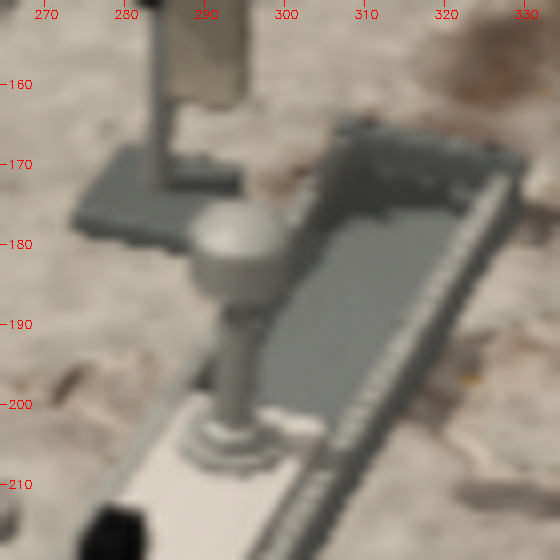

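Call:
{"api": "apply_moves", "payload": {
  "deltas": "2 0 0 0; 3 0 0 0; 3 0 0 0; 2 0.07 0 0; 1 0 0 0; 0 0 0 -0.175; 0 0 0 -0.175; 0 0 0 -0.175; 0 0 0 -0.175; 0 0 0 -0.175"
}}

```text
t: 19.15
eef_pos: [0.5408, 0.0159, 0.1772]
ee_rot: [-3.141, -0.0, 2.395]
force: [-0.9, 0.6, -0.5]
width: 0.0704
```

Call:
{"api": "apply_moves", "payload": {
  "deltas": "0 0 0 -0.175; 0 0 0 -0.175; 0 0 0 -0.175; 0 0 0 -0.171; 0 0 2 0; 0 0 2 0; 0 0 1 0; 0 0 0 0"
}}

```text
t: 20.15
eef_pos: [0.5406, 0.0159, 0.1269]
ee_rot: [-3.141, -0.001, 3.085]
force: [-0.7, 0.1, 0.6]
width: 0.0701
```

```bash
python3 - <<'E'
from h import *
import pickle
s=readout.get_state();print(s["t"],s["eef_pos"],s["ee_rot"],s["q"])
F={n:viewer.grab_frame(n) for n in("side","top")}
pickle.dump((F,s),open("F13.pkl","wb"))
crop(F["side"]["image"],240,160,340,260,6,"s13.png");crop(F["top"]["image"],250,160,370,260,6,"t13.png")
for a in(-.0352,.0352,-.0562,.0562):
  for dy in(-.0095,.0095):
    y=s["ee_rot"][2];x=np.array([np.cos(y),np.sin(y),0]);yy=np.array([np.sin(y),-np.cos(y),0])
    print(a,dy,proj(F["side"],s["eef_pos"]+a*x+dy*yy))
E
```

```text
20.15 [0.54061547 0.01594001 0.12688765] [-3.14089532e+00 -1.39978102e-03  3.08533634e+00] [ 3.92007452e-01  2.29075812e-01 -4.18746881e-01  2.72748172e-05
 -9.24537345e-01 -4.48279722e-01]
-0.0352 -0.0095 [[267.86400245 189.46223321]]
-0.0352 0.0095 [[264.86613608 193.52488462]]
0.0352 -0.0095 [[295.76447336 195.76501168]]
0.0352 0.0095 [[293.05010039 199.96681925]]
-0.0562 -0.0095 [[259.70727195 187.61960964]]
-0.0562 0.0095 [[256.62847354 191.64202375]]
0.0562 -0.0095 [[304.25707679 197.68350969]]
0.0562 0.0095 [[301.63104339 201.92814284]]
```

View pics/s13.png

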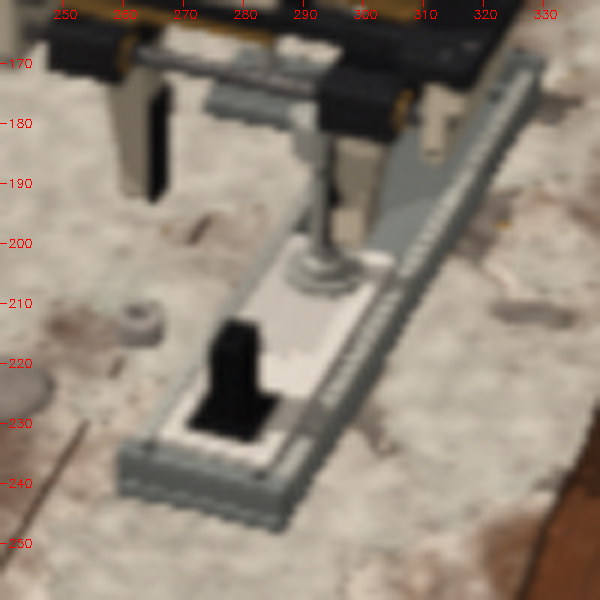

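View pics/t13.png

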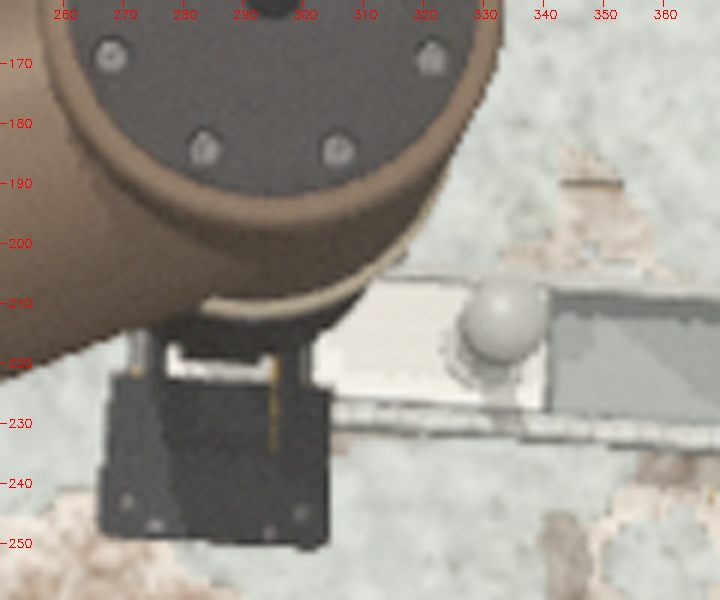

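```bash
python3 - <<'E'
from h import *
import pickle
F,s=pickle.load(open("F13.pkl","rb"));S=F["side"]
print("grip top centre S",onz(S,(279.3,214.5),.068),proj(S,[.542,.0163,.068]),proj(S,[.542,.0163,.054]))
print("base ctr",onz(S,(277.5,229.3),.03))
b=crop(S["image"],255,195,305,245,12,"g13.png",5)
E
```

```text
grip top centre S [0.54225023 0.01434332 0.068     ] [[279.15430834 214.96670026]] [[279.03422029 219.64548952]]
base ctr [0.5429086  0.02420249 0.03      ]
```

View pics/g13.png

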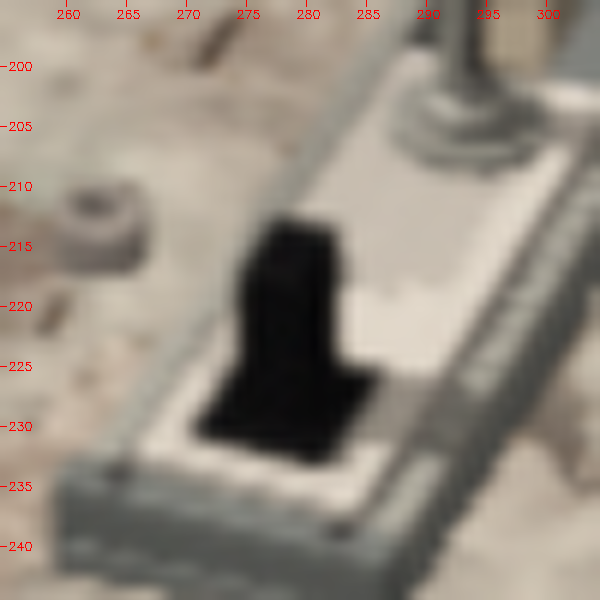

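Call:
{"api": "apply_moves", "payload": {
  "deltas": "-0.14 0 1 0; 0 0 2 0; 0 0 2 0; 0 0 2 0; 0 0 1.2 0; 0 0 0.5 0; 0 0 0 0"
}}

```text
t: 21.12
eef_pos: [0.5425, 0.0162, 0.0405]
ee_rot: [-3.142, 0.0, 3.086]
force: [0.0, -0.2, -0.4]
width: 0.0705
```

```bash
python3 - <<'E'
from h import *
s=readout.get_state();print(s["t"],s["eef_pos"],s["force"])
crop(viewer.grab_frame("side")["image"],240,160,340,260,6,"s14.png")
E
```

```text
21.125 [0.54251452 0.01624698 0.04052505] [ 0.03158352 -0.2357801  -0.43391781]
```

View pics/s14.png

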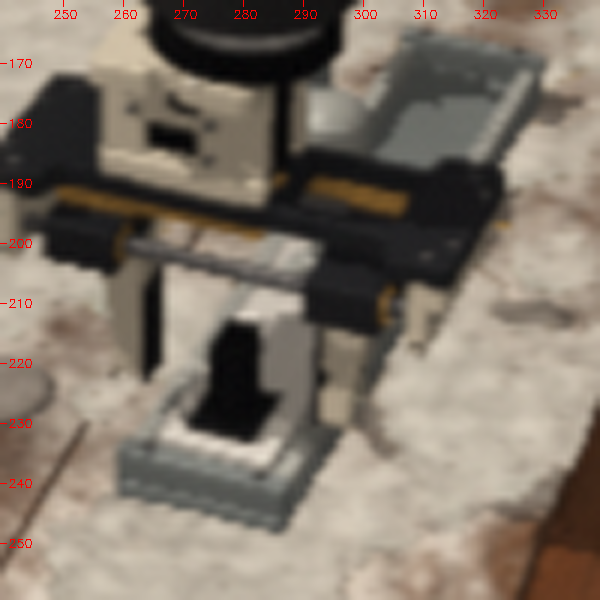

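Call:
{"api": "apply_moves", "payload": {
  "deltas": "0 0 0 0; 0 0 0 0; 0 0 0 0; 0 0 0 0; 0 0 0 0; 0 0 0 0; 0 0 0 0",
  "gripper": 1,
  "squeeze": 8
}}

```text
t: 22.05
eef_pos: [0.5451, 0.0168, 0.0409]
ee_rot: [3.14, 0.005, 3.086]
force: [8.1, -2.1, -5.8]
width: 0.0157
```

Call:
{"api": "apply_moves", "payload": {
  "deltas": "-0.15 0 0 0; -0.15 0 0 0; 0 0 0 0; 0 -0.05 0 0; 0 -0.1 0 0; 0 -0.15 0 0; 0 -0.2 0 0; 0 -0.1 0 0; 0 -0.05 0 0; 0 0 0 0"
}}

```text
t: 23.3
eef_pos: [0.5447, 0.0097, 0.0408]
ee_rot: [3.141, -0.0, 3.086]
force: [-1.1, 2.0, 5.1]
width: 0.0159
```

```bash
python3 - <<'E'
from h import *
s=readout.get_state();print(s["t"],s["eef_pos"],s["force"],s["moment"])
crop(viewer.grab_frame("side")["image"],240,160,340,260,6,"s15.png")
crop(viewer.grab_frame("top")["image"],260,160,430,260,4.7,"t15.png")
E
```

```text
23.3 [0.54467499 0.0096501  0.04081678] [-1.07463397  1.97939043  5.05210936] [ 0.80956794  0.76322935 -0.06452186]
```

View pics/t15.png

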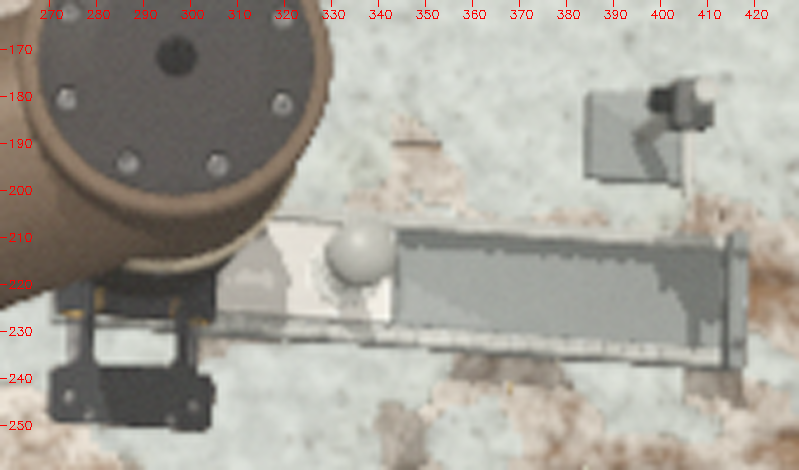

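Call:
{"api": "apply_moves", "payload": {
  "deltas": "0 -0.1 0 0; 0 -0.2 0 0; 0 -0.3 0 0; 0 -0.4 0 0; 0 -0.5 0 0; 0 -0.5 0 0; 0 -0.5 0 0; 0 -0.5 0 0; 0 -0.5 0 0; 0 -0.5 0 0"
}}

```text
t: 24.65
eef_pos: [0.5423, -0.0303, 0.0408]
ee_rot: [3.141, -0.001, 3.086]
force: [-2.1, 2.4, 6.6]
width: 0.0158
```

Call:
{"api": "apply_moves", "payload": {
  "deltas": "0 -0.5 0 0; 0 -0.5 0 0; 0 -0.5 0 0; 0 -0.5 0 0; 0 -0.5 0 0; 0 -0.5 0 0; 0 -0.4 0 0; 0 -0.3 0 0; 0 -0.2 0 0; 0 -0.1 0 0"
}}

```text
t: 25.9
eef_pos: [0.5399, -0.0703, 0.0408]
ee_rot: [3.142, -0.001, 3.085]
force: [-2.1, 2.6, 6.0]
width: 0.0161
```

```bash
python3 - <<'E'
from h import *
s=readout.get_state();print(s["t"],s["eef_pos"],s["force"],s["moment"])
crop(viewer.grab_frame("side")["image"],240,130,340,230,6,"s16.png")
crop(viewer.grab_frame("top")["image"],280,160,430,260,5.2,"t16.png")
E
```

```text
25.9 [ 0.53990464 -0.0702963   0.04081712] [-2.12179514  2.56860511  6.0160778 ] [ 1.03759127  0.92311341 -0.09010065]
```

View pics/t16.png

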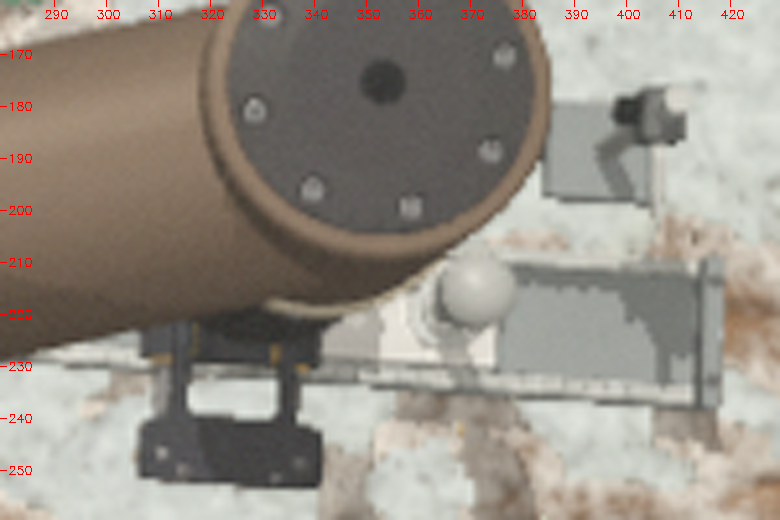

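View pics/s16.png

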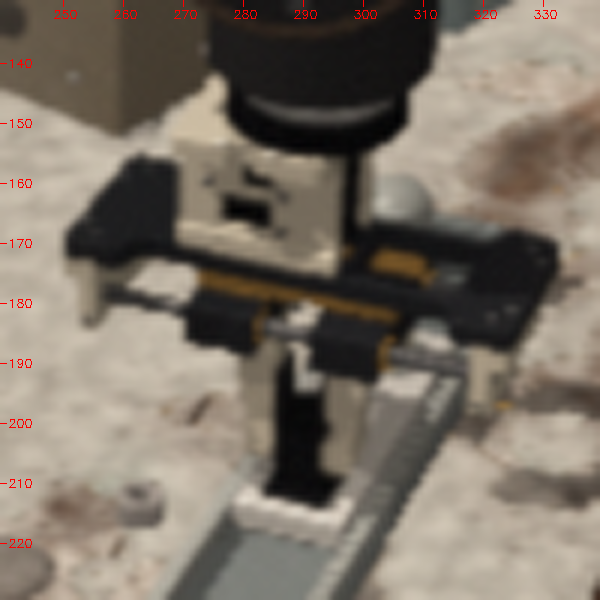

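Call:
{"api": "apply_moves", "payload": {
  "deltas": "0 -0.1 0 0; 0 -0.2 0 0; 0 -0.3 0 0; 0 -0.4 0 0; 0 -0.5 0 0; 0 -0.5 0 0; 0 -0.5 0 0; 0 -0.5 0 0; 0 -0.5 0 0; 0 -0.5 0 0"
}}

```text
t: 27.25
eef_pos: [0.5375, -0.1102, 0.0408]
ee_rot: [3.141, -0.001, 3.085]
force: [-2.3, 2.7, 6.8]
width: 0.0163
```

Call:
{"api": "apply_moves", "payload": {
  "deltas": "0 -0.5 0 0; 0 -0.5 0 0; 0 -0.4 0 0; 0 -0.4 0 0; 0 -0.3 0 0; 0 -0.2 0 0; 0 -0.1 0 0; 0 0 0 0; 0 0 0 0"
}}

```text
t: 28.38
eef_pos: [0.536, -0.1343, 0.0408]
ee_rot: [-3.141, -0.001, 3.085]
force: [-3.2, 0.9, 7.5]
width: 0.0161
```

```bash
python3 - <<'E'
from h import *
import pickle
s=readout.get_state();print(s["t"],s["eef_pos"],s["force"],s["moment"])
F={n:viewer.grab_frame(n) for n in("side","top")}
pickle.dump((F,s),open("F17.pkl","wb"))
crop(F["side"]["image"],265,120,345,220,6,"s17.png")
crop(F["top"]["image"],350,165,430,245,7.5,"t17.png")
E
```

```text
28.375 [ 0.53604629 -0.13428008  0.04079105] [-3.22357349  0.90581638  7.54099954] [ 0.49124956  1.04133438 -0.05745503]
```

View pics/t17.png

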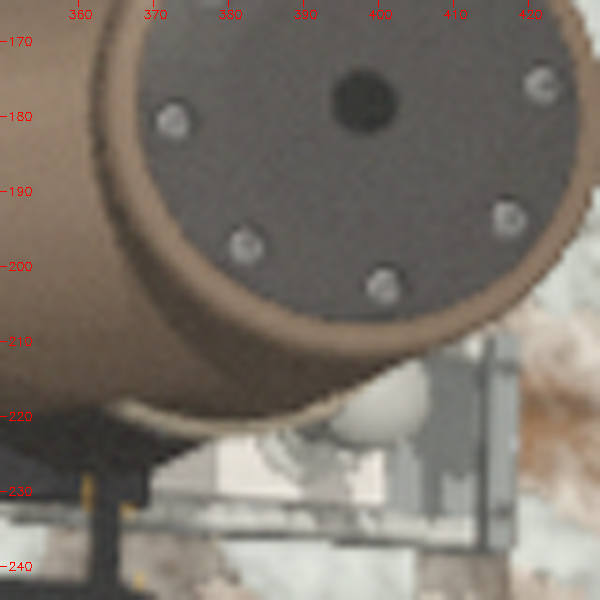

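View pics/s17.png

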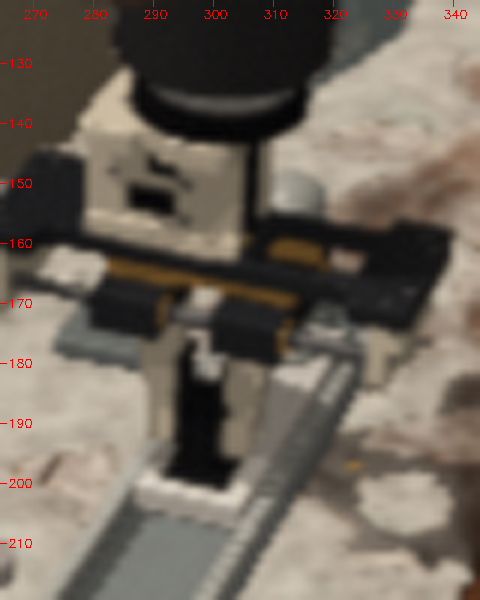

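Call:
{"api": "apply_moves", "payload": {
  "deltas": "0 0 0 0; 0 0 0 0; 0 0 0 0; 0 0 -0.5 0; 0 0 -1.5 0; 0 0 -2 0; 0 0 -2 0; 0 2 -2 0; 0 4 0 0; 0 5 0 0",
  "gripper": -0.4
}}

```text
t: 29.72
eef_pos: [0.5435, -0.0237, 0.1222]
ee_rot: [3.141, 0.002, 3.084]
force: [1.1, 0.4, -0.0]
width: 0.0613
```

Call:
{"api": "apply_moves", "payload": {
  "deltas": "0 5 0 0; 0 5 0 0; 0 2 0 0; 0 0 0 0"
}}

```text
t: 30.22
eef_pos: [0.55, 0.0966, 0.1212]
ee_rot: [3.141, 0.001, 3.088]
force: [-0.9, 0.2, -0.7]
width: 0.0616
```

```bash
python3 - <<'E'
from h import *
import pickle
s=readout.get_state();print(s["t"],s["eef_pos"],s["force"],s["width"])
F={n:viewer.grab_frame(n) for n in("side","top")}
pickle.dump((F,s),open("F18.pkl","wb"))
crop(F["side"]["image"],265,125,345,225,6,"s18.png")
crop(F["top"]["image"],350,165,430,245,7.5,"t18.png")
E
```

```text
30.225 [0.5500243  0.09658603 0.12121798] [-0.89999406  0.24890694 -0.74330206] 0.061595677355386444
```

View pics/t18.png

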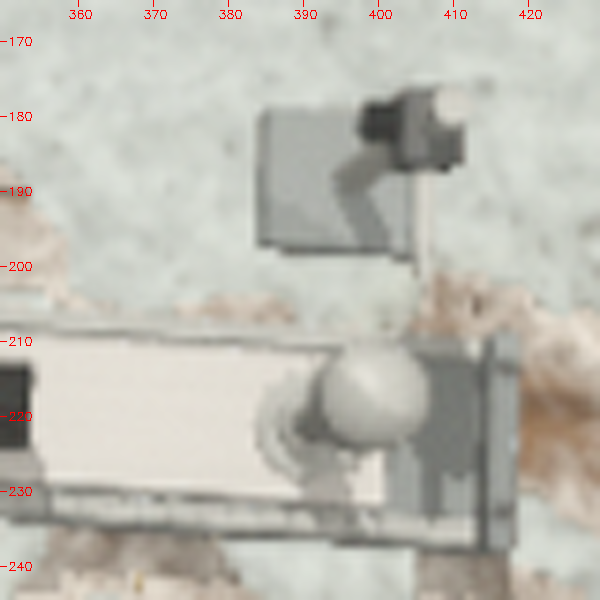

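View pics/s18.png

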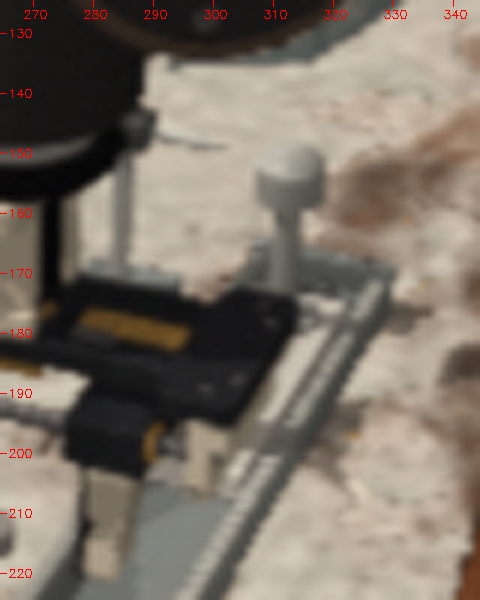

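```bash
python3 - <<'E'
from h import *
import pickle
np.set_printoptions(precision=4,suppress=True)
F,s=pickle.load(open("F18.pkl","rb"));F0=pickle.load(open("F0.pkl","rb"))
a=np.radians(-3.3);ey=np.array([-np.sin(a),np.cos(a),0]);ex=np.array([np.cos(a),np.sin(a),0])
T,S=F["top"],F["side"]
pT=onz(T,(390.8,220.5),.03);hT=onz(T,(399.8,217),.108)
tT=onz(T,(405.3,202),.103);tS=onz(S,(302,149.3),.103);hS=onz(S,(312.7,154.5),.101)
print("T pad",pT,"head",hT,"tip",tT,"S head",hS,"tip",tS)
for n,p,t in(("Tpad",pT,tT),("Thead",hT,tT),("Shead",hS,tS)): print(n,"dy",(p-t)@ey,"dx",(p-t)@ex)
# expected overlay: with pad at hT-based
for n,f in F.items():
    im=f["image"]
    base=tT if n=="top" else tS
    print(n,"tip row for exact 35mm:",proj(f,(pT if n=="top" else hS-[0,0,.071])*[1,1,0]+.035*ex+[0,0,.103]))
crop(F0["side"]["image"],280,135,315,165,16,"ptrS.png",5)
crop(T["image"],378,180,418,236,10,"ptrT.png",5)
E
```

```text
T pad [ 0.5287 -0.2452  0.03  ] head [ 0.5276 -0.245   0.108 ] tip [ 0.5636 -0.2603  0.103 ] S head [ 0.5276 -0.2416  0.101 ] tip [ 0.5624 -0.2567  0.103 ]
Tpad dy 0.012984385542567785 dx -0.03567493900775046
Thead dy 0.013146708177485537 dx -0.03679346699095465
Shead dy 0.012999563324423894 dx -0.03564108426377244
side tip row for exact 35mm: [[300.7009 151.4337]]
top tip row for exact 35mm: [[399.7064 201.9177]]
```

View pics/ptrS.png

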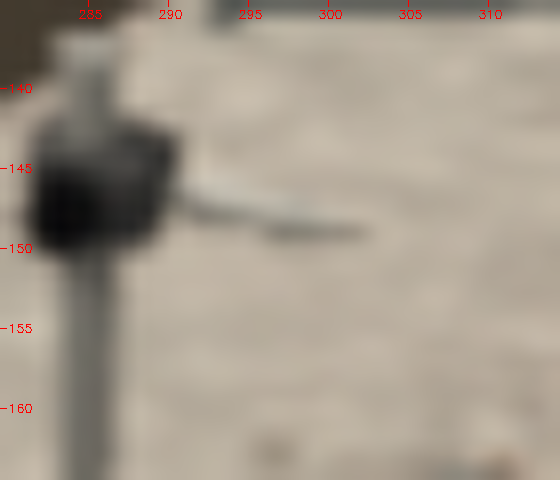

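View pics/ptrT.png

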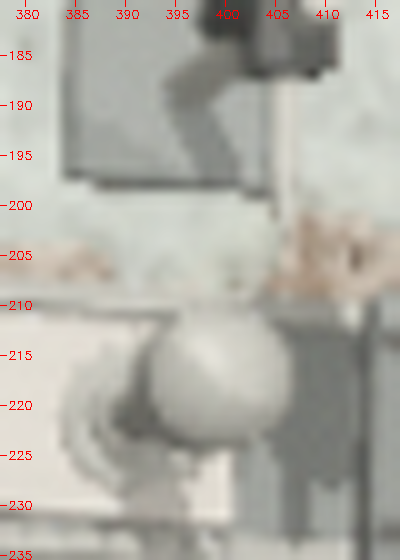

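Call:
{"api": "apply_moves", "payload": {
  "deltas": "0.1 -3 0 0; 0 -5 0 0; 0 -5 0 0; 0 -5 0 0; 0 -3 0 0; 0 -2 2 0; 0 0 2 0; 0 0 2 0; 0 0 1.5 0; 0 0 0.5 0"
}}

```text
t: 31.58
eef_pos: [0.5352, -0.1349, 0.0397]
ee_rot: [-3.141, -0.001, 3.085]
force: [-0.3, 0.5, -0.8]
width: 0.0615
```

```bash
python3 - <<'E'
from h import *
s=readout.get_state();print(s["t"],s["eef_pos"],s["force"],s["width"])
crop(viewer.grab_frame("side")["image"],265,120,345,220,6,"s19.png")
E
```

```text
31.575 [ 0.53515907 -0.13485411  0.03972052] [-0.30746527  0.51098378 -0.80263447] 0.06150045896112236
```

View pics/s19.png

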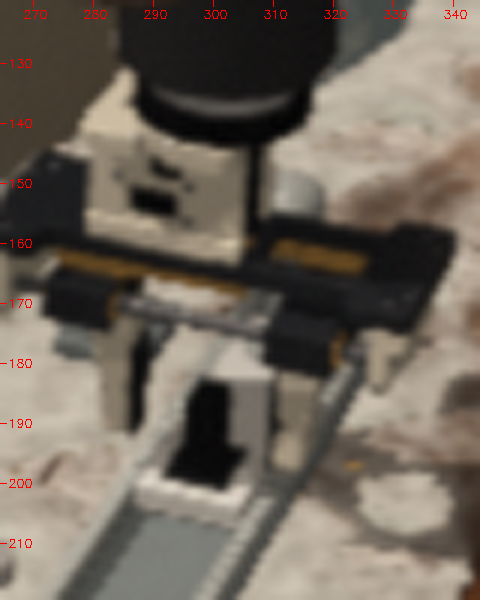

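Call:
{"api": "apply_moves", "payload": {
  "deltas": "0 0 0 0; 0 0 0 0; 0 0 0 0; 0 0 0 0; 0 0 0 0; 0 0 0 0; 0 0 0 0",
  "gripper": 1,
  "squeeze": 8
}}

```text
t: 32.5
eef_pos: [0.5361, -0.1341, 0.0406]
ee_rot: [3.142, 0.0, 3.086]
force: [-0.3, 0.4, 2.1]
width: 0.0159
```

```bash
python3 - <<'E'
from h import *
s=readout.get_state();print(s["t"],s["eef_pos"],s["force"],s["width"])
E
```

```text
32.5 [ 0.53607584 -0.1341438   0.04057392] [-0.32729264  0.41247546  2.05445812] 0.015927723727506622
```

Call:
{"api": "apply_moves", "payload": {
  "deltas": "0 -0.1 0 0; 0 -0.2 0 0; 0 -0.3 0 0; 0 -0.3 0 0; 0 -0.2 0 0; 0 -0.15 0 0; 0 -0.07 0 0; 0 0 0 0; 0 0 0 0"
}}

```text
t: 33.62
eef_pos: [0.5352, -0.1475, 0.0405]
ee_rot: [-3.141, 0.0, 3.086]
force: [-0.2, 0.1, 3.3]
width: 0.0155
```

Call:
{"api": "apply_moves", "payload": {
  "deltas": "0 0 0 0; 0 0 0 0; 0 0 0 0; 0 0 -0.5 0; 0 0 -1.5 0; 0 0 -2 0; 0 0 -2 0; 0 2 -2 0; 0 4 -1 0; 0 5 -1 0",
  "gripper": -0.4
}}

```text
t: 34.88
eef_pos: [0.5416, -0.0369, 0.1423]
ee_rot: [3.141, 0.002, 3.084]
force: [1.1, 0.5, -0.4]
width: 0.0615
```

Call:
{"api": "apply_moves", "payload": {
  "deltas": "0 5 -1 0; 0 5 -1 0; 0 5 -1 0; 0 5 -1 0; 0 4 0 0; 0 2 0 0; 0 0 0 0"
}}

```text
t: 35.75
eef_pos: [0.5558, 0.223, 0.1809]
ee_rot: [3.142, 0.0, 3.087]
force: [0.6, -0.8, -0.2]
width: 0.0614
```

```bash
python3 - <<'E'
from h import *
import pickle
np.set_printoptions(precision=4,suppress=True)
s=readout.get_state();print(s["t"],s["eef_pos"],s["force"],s["width"])
F={n:viewer.grab_frame(n) for n in("side","top")}
pickle.dump((F,s),open("F20.pkl","wb"))
crop(F["side"]["image"],265,125,345,225,6,"s20.png")
crop(F["top"]["image"],350,165,430,245,7.5,"t20.png")
E
```

```text
35.75 [0.5558 0.223  0.1809] [ 0.6455 -0.7759 -0.1645] 0.061354766792036705
```

View pics/t20.png

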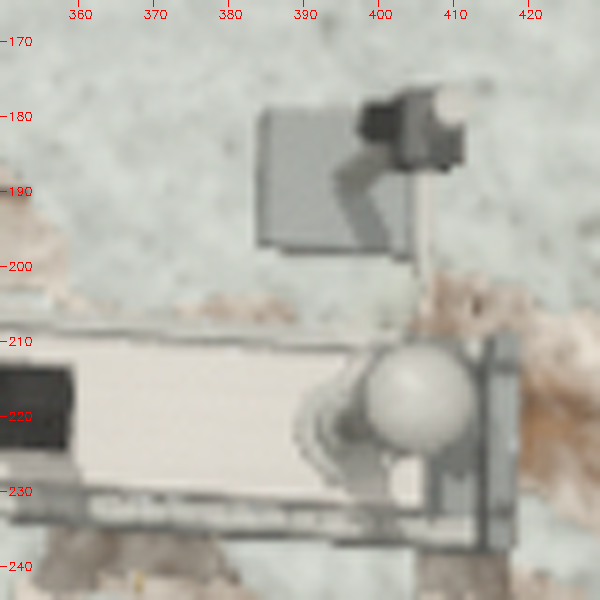

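View pics/s20.png

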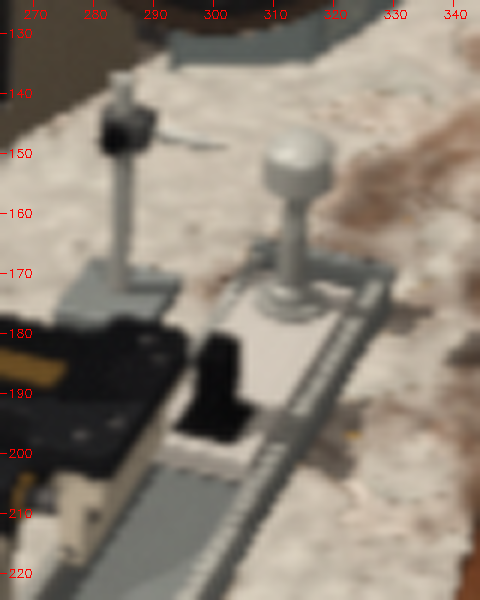

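```bash
python3 - <<'E'
from h import *
import pickle
np.set_printoptions(precision=4,suppress=True)
F,s=pickle.load(open("F20.pkl","rb"));T,S=F["top"],F["side"]
a=np.radians(-3.3);ey=np.array([-np.sin(a),np.cos(a),0]);ex=np.array([np.cos(a),np.sin(a),0])
tT=onz(T,(405.4,202),.103);tS=onz(S,(302.1,149.2),.103)
for n,p,t in(("Tpad",onz(T,(396.2,220.5),.03),tT),("Thead",onz(T,(405.6,217),.108),tT),("Shead",onz(S,(314.2,152),.101),tS),("Spad",onz(S,(312.8,174.3),.03),tS)): print(n,p,"dy",(p-t)@ey,"dx",(p-t)@ex)
im=viewer.grab_frame("top");crop(im["image"],140,165,235,240,6,"t21.png")
F1=viewer.grab_frame("side");crop(F1["image"],295,140,330,185,13,"s21.png",5);crop(F1["image"],180,240,270,340,6,"s21r.png")
E
```

```text
Tpad [ 0.5288 -0.2587  0.03  ] dy -0.0001784207309934317 dx -0.034791557979252444
Thead [ 0.5277 -0.2584  0.108 ] dy 5.173588517265649e-05 dx -0.035915031257628044
Shead [ 0.5272 -0.2568  0.101 ] dy -0.0014512628510204289 dx -0.03505677461158708
Spad [ 0.5265 -0.2549  0.03  ] dy 0.0003442985217525264 dx -0.035873458949766346
```

View pics/s21.png

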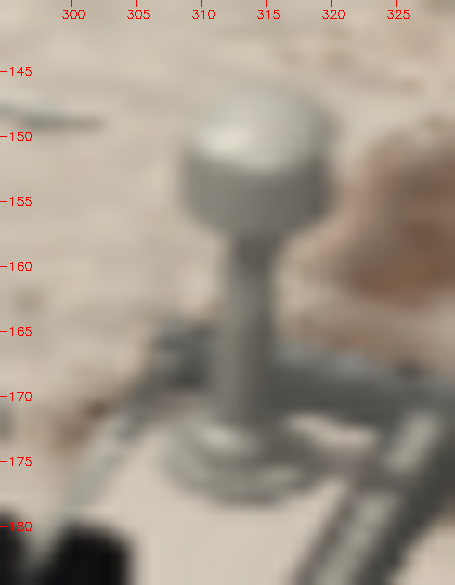

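View pics/s21r.png

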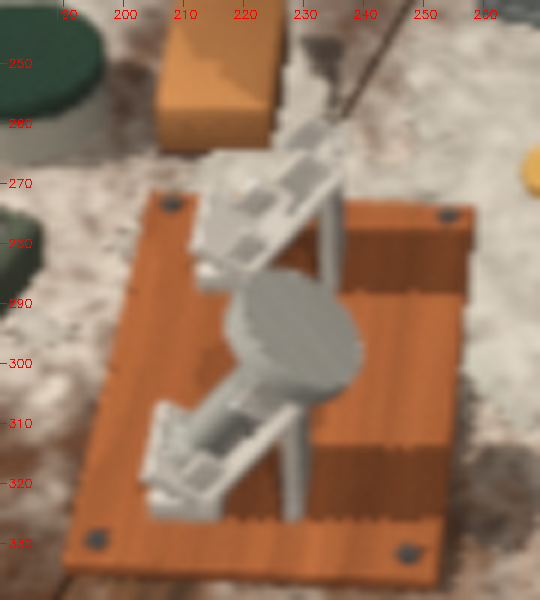

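```bash
python3 -c "
from station import job;print(job.job_done())"
```

```text
the job is handed in; nothing more can be done
None
```

I lifted the domed lap out of the rest and turned it upright in the grip by pressing its foot against the slide bed's side wall. I then set it on the pad, let go and saw it standing there. After that I moved the carriage along by its black grip in two gentle pulls and let go. The job was handed in at about 36 s; the hand-in gives no verdict.

**Last checks before hand-in:**
- **Lap:** in both cameras it stands upright and roughly centred on the pad.
- **Pad and pointer:** four estimates of the offset along the track, two per camera, came out at -0.2, +0.1, -1.5 and +0.3 mm, inside the 5 mm limit. They disagree by up to about 2 mm, which is about the calibration limit.
- **Flat-headed lap:** it sits unmoved in the rest.
- **Gripper:** it is well clear of everything.

**Off plan:**
- The first press against the bed wall pushed the lap's foot down with about 12 N, so I raised the tool.
- The first grip on the carriage was about 3 mm off centre, with about 8 N sideways, and I corrected it before moving the carriage.

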